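Clip the scrapers back on their rail in size order

TASK

Tidy up the decorating bench: click the four scrapers by their handles into the spring clips of the green rail, one in each place and lying straight across the rail, in order of length, with the longest next to the red disc at one end of the rail and the shortest next to the white disc at the other. Press each handle, by its middle, fully home under the clip lips and let go; leave the bowl, the jar and the cup where they stand.

Things in the scene. Friction and masses are not known exactly. Their poses are not given: they have to be found in the camera images.
- scraper200: The longest scraper, 200 mm long: octagonal dark wooden handle 112 mm long, 18 mm across flats, and beyond it a flat steel blade 88 mm long, up to 40 mm wide, 4 mm thick. Loose, it lies level on the bench on one flat of its handle. Origin: on the underside, half-way along the handle (the handle's centre line is 9 mm above it); x runs along the handle towards the blade, z up.
- scraper175: The second longest scraper, 175 mm long: octagonal dark wooden handle 104 mm long, 18 mm across flats, and beyond it a flat steel blade 71 mm long, up to 34 mm wide, 4 mm thick. Loose, it lies level on the bench on one flat of its handle. Origin: on the underside, half-way along the handle (the handle's centre line is 9 mm above it); x runs along the handle towards the blade, z up.
- scraper150: The second shortest scraper, 150 mm long: octagonal dark wooden handle 97 mm long, 18 mm across flats, and beyond it a flat steel blade 53 mm long, up to 28 mm wide, 4 mm thick. Loose, it lies level on the bench on one flat of its handle. Origin: on the underside, half-way along the handle (the handle's centre line is 9 mm above it); x runs along the handle towards the blade, z up.
- scraper125: The shortest scraper, 125 mm long: octagonal dark wooden handle 92 mm long, 18 mm across flats, and beyond it a flat steel blade 33 mm long, up to 24 mm wide, 4 mm thick. Loose, it lies level on the bench on one flat of its handle. Origin: on the underside, half-way along the handle (the handle's centre line is 9 mm above it); x runs along the handle towards the blade, z up.
- rail: Green clip rail fixed on the bench: plate 100 (x) by 310 (y) by 12 mm. Origin: underside of the plate, middle; y along the rail, x across, z up. Four clip places at y = -105, -35, 35, 105 mm; a handle lies in each along rail x, gripped by two pairs of steel spring jaws at x = -32 and 32 mm, each 12 mm long in x. The 52 mm between the pairs is free for fingers, down to the plate.
- place1 (a point): Seat of clip place 1 of 4, at rail y = -105 mm: where the origin (underside, mid-handle) of a seated scraper comes to lie, 28 mm above the rail's underside; axes as the rail's. The jaws' lips are 13 mm apart, 44.5 mm above the rail's underside, and spring aside; the flared tops are 33 mm apart at 55 mm height.
- place2 (a point): Seat of clip place 2 of 4, at rail y = -35 mm: where the origin (underside, mid-handle) of a seated scraper comes to lie, 28 mm above the rail's underside; axes as the rail's. Pushed straight down by its middle, a handle meets about 10 N in all and snaps in under the lips; one lying unclicked on the lips is about 15 mm too high.
- place3 (a point): Seat of clip place 3 of 4, at rail y = 35 mm: where the origin (underside, mid-handle) of a seated scraper comes to lie, 28 mm above the rail's underside; axes as the rail's. Only handles fit the jaws, so mid-handle goes over the rail's centre line; the blade may point to either side.
- place4 (a point): Seat of clip place 4 of 4, at rail y = 105 mm: where the origin (underside, mid-handle) of a seated scraper comes to lie, 28 mm above the rail's underside; axes as the rail's. Neighbouring seated handles leave 52 mm between them: open the fingers only a little when letting go.
- red_disc: Red disc, 24 mm across, 5 mm high, fixed on the plate at one end of the rail (140 mm from the rail's middle, 35 mm beyond the last place): it marks the end for the longest scraper. Which end it is varies. Origin: centre of its underside; its axes mean nothing.
- white_disc: White disc of the same size at the other end of the rail, the end for the shortest scraper. Origin: centre of its underside.
- bowl: White porcelain bowl, 116 mm across, 55 mm high, standing on the bench nearer the robot; leave alone. Origin: centre of its underside.
- jar: Amber glass jar with white cap, 60 mm across, 75 mm high, beyond the work; leave alone. Origin: centre of its underside.
- cup: Blue porcelain cup, 72 mm across, 70 mm high, beyond the work; leave alone. Origin: centre of its underside.

How it is judged:
By the outcome, as a careful person would: the job done as asked, in the order asked, and still so for the second after the job is handed in, with the robot touching nothing.
It also fails if it takes over 72 s, if anything falls off the work surface, if the arm or the gripper's body presses on something with over 40 N, if the wrist force passes 120 N, or if a joint passes its speed limit or range.

ROBOT

A 6-joint arm with a two-finger parallel gripper is mounted at the origin on the work surface. World frame = base frame: x ahead of the robot, y to its left, z up, the work surface at z = 0. Lengths are in mm, angles in degrees, forces in N, time in s.
With the tool pointing down it reaches from about 350 to 850 mm from the base axis. Payload 8.1 kg.
Tool frame: the origin (TCP) lies at the very end of the fingers, on their centre line; the grasp point (between the pads) lies 19 mm behind it; z points along the fingers, y is the line along which they close (so a half turn about z gives the same grasp; the last joint's range is limited). The gripper opens to 85 mm and grips with 20 to 120 N. Pads are 22 mm wide; open, the fingers measure 114 mm over their backs; the gripper's body (76 mm by 85 mm) begins 54 mm behind the grasp point. The pads swing forward as they close: fully open they stand 13 mm farther back than shut.
Start: joints at [-81.841, 7.471, 85.268, -0, 87.261, -4.893], TCP at [135.521, -584.499, 198.292] pointing down, gripper open.
Joint ranges: [-169.43, 169.43], [-51.17, 129.36], [1.28, 143.12], [-76.62, 256.62], [0, 156.53], [-152.29, 152.29]. Speed limits (degrees/s): [136.94, 136.94, 159.86, 180, 180, 180].

INTERFACE

Orientations are given as [roll, pitch, yaw] about the fixed x, y, z axes, in that order (R = Rz(yaw) Ry(pitch) Rx(roll)).
In Python, from bench import sense, eyes, job, models gives the robot as it stands. The module is installed in compiled form; this text tells all that it offers.
- The arm moves only by the tool apply_moves, never from a script. Its argument "rows" is a list of rows, each a list of 6 numbers: the shift along the tool's x, y, z in mm, then the turn, a rotation vector about the tool's x, y, z in rad. In form: [[dx, dy, dz, rx, ry, rz], ...]. A call has exactly 5 rows; each row shifts and turns the commanded pose from where the row before left it, along the tool's axes as they then stand; what a row does not reach is not made up. A row lasts 1/8 s, in which the tool goes at most 62.5 mm and 10.7 degrees, less where a joint would pass 70% of its speed; a pose out of reach is approached as far as the arm can. A call is refused whole if a number of a shift passes 62.5 or a number of a turn 0.188, either way. A call with a gripper value outside its range is refused whole. "fingers" is the finger opening in mm, from 0 to 85.4, set as the call begins (left out, the last holds). The fingers move at their own pace and stop on an object; "grip_force" is the grip in N (left out, the last holds). Time passes only in rows, so rows that do not move let the fingers close, or fill a call up. It gives the time, the measured TCP pose, the force, the opening and the grip force at its end, in the units of the state.
- sense(): the state, without advancing time (a new reading comes with each control period).
- eyes.snapshot(name): name is "scene" or "top" or "wrist"; returns (picture, depth): 400x640x3 uint8, red, green, blue; 400x640 float32, mm along the optical axis (not along the pixel's ray), 0 where there is no reading.
- eyes.get_calibration(name): a dict with "intrinsics" (3x3 intrinsics, pixels), "R" (3x3) and "t" (3): a world point X has camera coordinates R X + t; the wrist camera has in their place "mount" (4x4, takes a point from camera to tool coordinates, whose origin is the TCP and whose axes are the flange's). Camera axes: x right, y down, z forward; pixel columns grow to the right and rows downward; lengths in mm; the calibration is good to about 2 mm. A picture is of the moment at which its call begins: read the wrist's pose just before it. get_calibration takes no time and is no camera call.
- job.hand_in(): hands the job in; it is judged then, once.
Trained networks look in the newest picture that a camera, given by its name, has taken for a name from the list of things; names that differ only in an ending like _2 or _b are one class to them, and where a whole thing is asked for, a point or a joint stands for the part that bears it (a point fixed in the world has none). Each returns a list of dicts, best first, with "confidence" (0 to 1); they miss things now and then, are a little off and sometimes report something else, mostly with a low value. They report only what shows in the picture. A call takes as long as a camera call.
- models.boxes_of(name, camera): "xyz" ([x, y, z] in mm, in world coordinates, good to about 4 mm: the middle of the surface that is visible of it).
- models.cut_out(name, camera): "pixels" (400x640 bool, what is visible of it).
- models.place_of(name, camera): "xyz" ([x, y, z] in mm, in world coordinates, good to about 4 mm: a listed point, or the origin of a listed thing).
The state is a dict: "time": time; "joint_pos": joint angles; "qd": joint speeds; "joint_efforts": joint torques, N m; "tool_pos": TCP position; "tcp_rot": TCP orientation; "ft_force": force on the tool from outside, world axes, zero at the start; "wrist_torque": the same for the moment, N m; "finger_gap": finger opening in mm; "grip_force": force on a finger pad.
Only numpy, scipy, OpenCV 4.12 (cv2) and the standard library are available. Lean on these libraries where they do the work, as an engineer would, in place of code of your own. Each camera call takes 0.05 s, during which the arm holds its last target. There are 200 camera calls.

## Working session

There is one attempt and no reset: what is moved stays moved. The work goes in short steps, Python scripts to look and compute and a tool call to move; the robot and the scene stay as the last step left them, time stands still between calls to the robot, and variables do not carry over. Pictures are saved under pics/ and viewed, at most 10 in all, crops included, and the job is handed in when it is done.

Besides the shell and the picture viewer there is one more tool, called after "Request:" in YAML: its name, and indented under it one key for each argument. apply_moves: Moves the arm, as the interface text tells. Its arguments: {"type":"object","properties":{"rows":{"type":"array"},"fingers":{"type":"number"},"grip_force":{"type":"number"}},"required":["rows"]}

```bash
mkdir -p pics
python3 - <<'E'
from bench import sense, eyes, job, models
import cv2,numpy as np
s=sense();print({k:np.round(v,2).tolist() for k,v in s.items()})
for c in["top","scene"]:
    p,d=eyes.snapshot(c);cv2.imwrite(f"pics/{c}0.png",p[:,:,::-1]);K=eyes.get_calibration(c);print(c,K["intrinsics"].round(1).tolist(),K["R"].round(3).tolist(),K["t"].round(1).tolist())
for n in["scraper200","scraper175","scraper150","scraper125","rail","place1","place2","place3","place4","red_disc","white_disc","bowl","jar","cup"]:
    print(n,[(r["xyz"].round(0).tolist() if hasattr(r["xyz"],"round") else r["xyz"],round(r["confidence"],2)) for r in models.place_of(n,"top")[:3]])
E
```

```text
{'time': 0.0, 'joint_pos': [-81.84, 7.51, 85.33, 0.0, 87.26, -4.89], 'qd': [0.03, -0.02, 0.08, -0.01, -0.1, -0.04], 'joint_efforts': [0.0, -56.94, -50.06, -0.0, 0.01, 0.0], 'tool_pos': [135.45, -583.88, 197.25], 'tcp_rot': [-179.89, -0.01, 13.05], 'ft_force': [-0.53, 0.31, 0.07], 'wrist_torque': [0.0, 0.03, -0.04], 'grip_force': 0.0, 'finger_gap': 85.22}
top [[376.8, 0.0, 315.8], [0.0, 376.8, 201.6], [0.0, 0.0, 1.0]] [[-0.029, -1.0, -0.005], [-0.991, 0.03, -0.129], [0.129, 0.001, -0.992]] [4.7, 516.5, 856.9]
scene [[512.7, 0.0, 322.8], [0.0, 512.7, 192.9], [0.0, 0.0, 1.0]] [[-0.299, 0.954, 0.02], [0.602, 0.205, -0.772], [-0.741, -0.218, -0.636]] [168.5, -265.6, 1832.3]
scraper200 [([552.4, -374.6, -0.1], 0.9), ([497.9, -275.8, 0.3], 0.77), ([521.4, 265.0, 1.3], 0.59)]
scraper175 [([552.4, -374.6, -0.1], 0.9), ([497.9, -275.8, 0.3], 0.77), ([521.4, 265.0, 1.3], 0.59)]
scraper150 [([552.4, -374.6, -0.1], 0.9), ([497.9, -275.8, 0.3], 0.77), ([521.4, 265.0, 1.3], 0.59)]
scraper125 [([552.4, -374.6, -0.1], 0.9), ([497.9, -275.8, 0.3], 0.77), ([521.4, 265.0, 1.3], 0.59)]
rail [([495.6, 7.9, 1.5], 0.56)]
place1 [([492.2, -97.2, 26.3], 0.93), ([502.7, 113.5, 28.4], 0.67), ([498.1, 39.0, 28.9], 0.65)]
place2 [([492.2, -97.2, 26.3], 0.93), ([502.7, 113.5, 28.4], 0.67), ([498.1, 39.0, 28.9], 0.65)]
place3 [([492.2, -97.2, 26.3], 0.93), ([502.7, 113.5, 28.4], 0.67), ([498.1, 39.0, 28.9], 0.65)]
place4 [([492.2, -97.2, 26.3], 0.93), ([502.7, 113.5, 28.4], 0.67), ([498.1, 39.0, 28.9], 0.65)]
red_disc [([501.5, 143.9, 11.5], 0.6)]
white_disc [([521.4, 269.2, -0.2], 0.61), ([497.1, -132.4, 13.7], 0.6)]
bowl [([277.5, -291.5, -0.1], 0.8)]
jar [([757.2, 235.1, 1.2], 0.84), ([497.6, -136.0, 12.6], 0.68)]
cup [([768.9, -156.0, 1.0], 0.63)]
```

View pics/top0.png

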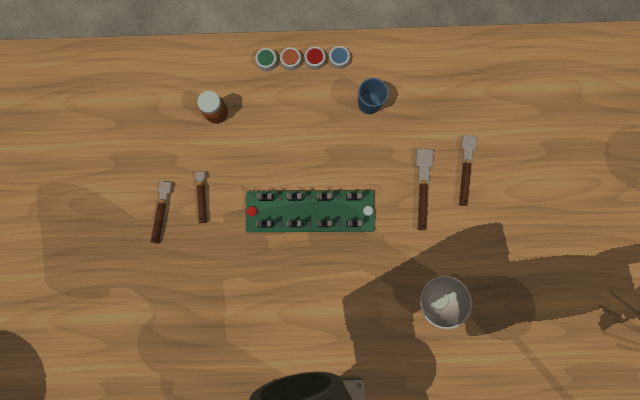

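```bash
cat > h.py <<'E'
from bench import sense, eyes, job, models
import cv2,numpy as np
def world(cam,d,uv,z=None):
    K=eyes.get_calibration(cam);k=K["intrinsics"];uv=np.atleast_2d(uv).astype(float)
    r=np.c_[(uv[:,0]-k[0,2])/k[0,0],(uv[:,1]-k[1,2])/k[1,1],np.ones(len(uv))]
    c=-K["R"].T@K["t"];w=r@K["R"]
    if z is not None: return c+w*((z-c[2])/w[:,2])[:,None]
    return c+w*d[uv[:,1].astype(int),uv[:,0].astype(int)][:,None]
E
python3 - <<'E'
from h import *
p,d=eyes.snapshot("top")
for r in models.cut_out("scraper200","top"):
    m=r["pixels"];v,u=np.nonzero(m);w=world("top",d,np.c_[u,v])
    rc=cv2.minAreaRect(w[:,:2].astype(np.float32))
    c=p[m].mean(0)
    dark=p[v,u].max(1)
    print(round(r["confidence"],2),m.sum(),"uv",u.mean().round(),v.mean().round(),"rect",[np.round(x,1) for x in rc],"z",np.percentile(w[:,2],[10,50,90]).round(1),c.round())
E
```

```text
0.88 391 uv 201.0 198.0 rect [array([538.4, 271.6]), array([122.2,  24.1]), np.float64(3.5)] z [10.3 15.9 19.4] [84. 60. 44.]
0.75 856 uv 423.0 183.0 rect [array([ 478.3, -196. ]), array([145.9, 372.6]), np.float64(44.0)] z [ 9.1 12.5 18.5] [109.  90.  76.]
0.66 715 uv 466.0 166.0 rect [array([ 490.4, -244.2]), array([136.2, 479.6]), np.float64(36.8)] z [ 8.2 12.5 18.5] [102.  81.  67.]
```

The red disc is on the left at (251,211) and the white one on the right at (368,211). The scrapers are at about (424,188), (467,170), (162,212) and (201,197), all with blades pointing up in the picture (+x). I'll measure the handles and blades next.

Run:
```python
from h import *
p,d=eyes.snapshot("top")
hsv=cv2.cvtColor(p,cv2.COLOR_RGB2HSV)
for name,(x0,y0,x1,y1) in dict(A=(405,140,440,235),B=(452,128,482,212),C=(145,175,177,248),D=(190,165,212,228)).items():
    sub=p[y0:y1,x0:x1].astype(int);w=world("top",d,np.stack(np.meshgrid(np.arange(x0,x1),np.arange(y0,y1)),-1).reshape(-1,2)).reshape(y1-y0,x1-x0,3)
    dk=(sub.max(2)<95)&(w[...,2]>6)
    steel=(sub[...,0]-sub[...,2]<30)&(sub.max(2)>100)
    out=[]
    for m in(dk,steel):
        n,l,st,_=cv2.connectedComponentsWithStats(m.astype(np.uint8));m=l==1+st[1:,4].argmax()
        v,u=np.nonzero(m);X=world("top",d,np.c_[u+x0,v+y0],z=14. if m is not None and len(out)==0 else 11.)[:,:2]
        rc=cv2.minAreaRect(X.astype(np.float32));out.append(X)
        print(name,len(v),[np.round(x,1) for x in rc])
    a=out[0];c=a.mean(0);e=np.linalg.svd(a-c)[2][0];e*=np.sign(e[0]);t=(a-c)@e;tb=(out[1]-c)@e
    mid=c+e*(t.min()+t.max())/2
    print("  handle mid",mid.round(1),"yaw",np.degrees(np.arctan2(e[1],e[0])).round(1),"hlen",np.ptp(t).round(1),"total",(tb.max()-t.min()).round(1))
for n in["place1","rail","red_disc","white_disc"]:
  for cam in["top","scene"]:
    if cam=="scene":eyes.snapshot("scene")
    else: eyes.snapshot("top")
    print(n,cam,[(np.round(r["xyz"],0).tolist(),round(r["confidence"],2)) for r in models.place_of(n,cam)[:5]])
# green plate
p,d=eyes.snapshot("top");q=p.astype(int);m=((q[...,1]-q[...,0]>15)&(q[...,1]>q[...,2]));m[:170]=0;m[250:]=0
v,u=np.nonzero(m);X=world("top",d,np.c_[u,v],z=12.)[:,:2];print("rail",cv2.minAreaRect(X.astype(np.float32)))
for c in((251,211),(368,211)):print(world("top",d,c,z=17.))
```

```text
A 370 [array([ 501. , -266.2]), array([ 19.3, 112.8]), np.float64(84.0)]
A 439 [array([ 599.5, -277.4]), array([40.2, 86.9]), np.float64(82.3)]
  handle mid [ 501.  -266.1] yaw -5.8 hlen 112.8 total 198.8
B 354 [array([ 552.9, -372.4]), array([ 20.2, 105.9]), np.float64(80.3)]
B 283 [array([ 638.8, -389.3]), array([33.7, 68.8]), np.float64(80.2)]
  handle mid [ 552.9 -372.6] yaw -9.9 hlen 105.9 total 174.9
C 329 [array([483.6, 369.9]), array([ 19.7, 104.1]), np.float64(80.6)]
C 158 [array([558.6, 358.4]), array([26.3, 42.5]), np.float64(82.0)]
  handle mid [483.7 369.7] yaw -9.9 hlen 104.2 total 149.4
D 296 [array([527.5, 266.9]), array([100.4,  19. ]), np.float64(4.0)]
D 75 [array([591.1, 272.4]), array([22.5, 19.9]), np.float64(88.3)]
  handle mid [527.5 266.6] yaw 3.5 hlen 100.4 total 124.6
place1 top [([499.0, 37.0, 31.0], 0.9), ([502.0, -27.0, 27.0], 0.77), ([494.0, -100.0, 24.0], 0.6), ([502.0, 113.0, 30.0], 0.58)]
place1 scene [([494.0, -98.0, 31.0], 0.82), ([497.0, 108.0, 23.0], 0.71), ([495.0, -35.0, 27.0], 0.7), ([504.0, 42.0, 26.0], 0.7)]
rail top [([496.0, 8.0, -0.0], 0.9)]
rail scene [([501.0, 5.0, -1.0], 0.67)]
red_disc top [([501.0, 145.0, 12.0], 0.63)]
red_disc scene [([507.0, 142.0, 12.0], 0.54)]
white_disc top [([478.0, 368.0, -2.0], 0.71), ([281.0, -293.0, 1.0], 0.51), ([496.0, -136.0, 9.0], 0.45), ([552.0, -374.0, -1.0], 0.17)]
white_disc scene [([495.0, -136.0, 17.0], 0.55)]
rail ((497.1734619140625, 5.3264923095703125), (306.6073303222656, 97.10852813720703), 88.27913665771484)
[[500.53496536 145.73741084  17.        ]]
[[ 492.17345038 -134.94179041   17.        ]]
```

```bash
cat >> h.py <<'E'
def plan(*wps,start=None):
    """wps: (x,y,z,yaw,nrows); prints rows in tool axes"""
    s=sense();p=np.array(s["tool_pos"]);yaw=s["tcp_rot"][2]
    if start: p,yaw=np.array(start[:3],float),start[3]
    print("from",np.round(p,1),np.round(s["tcp_rot"],1),"t",round(s["time"],2),"F",np.round(s["ft_force"],1),"gap",round(s["finger_gap"],1))
    for x,y,z,yw,n in wps:
        D=(np.array([x,y,z])-p)/n;dy=(yw-yaw)/n
        print("->",(x,y,z,yw))
        for i in range(n):
            a=np.radians(yaw+dy*i);c,s_=np.cos(a),np.sin(a)
            print([round(c*D[0]+s_*D[1],1),round(s_*D[0]-c*D[1],1),round(-D[2],1),0,0,round(-np.radians(dy),3)])
        p=np.array([x,y,z],float);yaw=yw
E
python3 - <<'E'
from h import *
print(eyes.get_calibration("wrist"))
plan((501,-266,150,-5.8,10))
E
```

```text
{'intrinsics': array([[310.23255826,   0.        , 321.14436897],
       [  0.        , 310.23255826, 200.97412788],
       [  0.        ,   0.        ,   1.        ]]), 'mount': array([[-4.32706797e-04, -9.59561456e-01, -2.81498888e-01,
         7.20113212e+01],
       [ 9.99999434e-01, -1.41600532e-04, -1.05447002e-03,
         2.42946631e-01],
       [ 9.71968399e-04, -2.81499185e-01,  9.59560975e-01,
        -1.74559130e+02],
       [ 0.00000000e+00,  0.00000000e+00,  0.00000000e+00,
         1.00000000e+00]])}
from [ 135.5 -584.5  198.3] [180.    0.   13.1] t 1.8 F [-0.1 -0.7 -0.2] gap 85.4
-> (501, -266, 150, -5.8)
[np.float64(42.8), np.float64(-22.8), np.float64(4.8), 0, 0, np.float64(0.033)]
[np.float64(42.0), np.float64(-24.2), np.float64(4.8), 0, 0, np.float64(0.033)]
[np.float64(41.2), np.float64(-25.5), np.float64(4.8), 0, 0, np.float64(0.033)]
[np.float64(40.3), np.float64(-26.9), np.float64(4.8), 0, 0, np.float64(0.033)]
[np.float64(39.4), np.float64(-28.2), np.float64(4.8), 0, 0, np.float64(0.033)]
[np.float64(38.5), np.float64(-29.5), np.float64(4.8), 0, 0, np.float64(0.033)]
[np.float64(37.5), np.float64(-30.7), np.float64(4.8), 0, 0, np.float64(0.033)]
[np.float64(36.5), np.float64(-31.9), np.float64(4.8), 0, 0, np.float64(0.033)]
[np.float64(35.4), np.float64(-33.1), np.float64(4.8), 0, 0, np.float64(0.033)]
[np.float64(34.3), np.float64(-34.3), np.float64(4.8), 0, 0, np.float64(0.033)]
```

Request:
apply_moves:
  rows:
    - [42.8, -22.8, 4.8, 0, 0, 0.033]
    - [42, -24.2, 4.8, 0, 0, 0.033]
    - [41.2, -25.5, 4.8, 0, 0, 0.033]
    - [40.3, -26.9, 4.8, 0, 0, 0.033]
    - [39.4, -28.2, 4.8, 0, 0, 0.033]
  fingers: 60
  grip_force: 60

```text
time: 2.42
tool_pos: [319.2, -424.2, 174.3]
tcp_rot: [180.0, -0.0, 3.5]
ft_force: [0.5, -0.7, 1.1]
finger_gap: 60.4
grip_force: 0.0
```

Request:
apply_moves:
  rows:
    - [38.5, -29.5, 4.8, 0, 0, 0.033]
    - [37.5, -30.7, 4.8, 0, 0, 0.033]
    - [36.5, -31.9, 4.8, 0, 0, 0.033]
    - [35.4, -33.1, 4.8, 0, 0, 0.033]
    - [34.3, -34.3, 4.8, 0, 0, 0.033]

```text
time: 3.05
tool_pos: [502.3, -265.0, 150.3]
tcp_rot: [180.0, -0.0, -5.9]
ft_force: [0.5, 0.2, 0.1]
finger_gap: 59.9
grip_force: 0.0
```

Request:
apply_moves:
  rows:
    - [0, 0, 0, 0, 0, 0]
    - [0, 0, 0, 0, 0, 0]
    - [0, 0, 0, 0, 0, 0]
    - [0, 0, 0, 0, 0, 0]
    - [0, 0, 0, 0, 0, 0]

```text
time: 3.68
tool_pos: [500.7, -266.8, 150.4]
tcp_rot: [180.0, -0.0, -5.9]
ft_force: [0.4, 0.1, 1.0]
finger_gap: 59.9
grip_force: 0.0
```

```bash
cat >> h.py <<'E'
from scipy.spatial.transform import Rotation as Ro
def wpose():
    s=sense();M=np.eye(4);M[:3,:3]=Ro.from_euler("xyz",s["tcp_rot"],degrees=True).as_matrix();M[:3,3]=s["tool_pos"]
    return M@np.array(eyes.get_calibration("wrist")["mount"])
def wworld(T,uv,d=None,z=None):
    k=eyes.get_calibration("wrist")["intrinsics"];uv=np.atleast_2d(uv).astype(float)
    r=np.c_[(uv[:,0]-k[0,2])/k[0,0],(uv[:,1]-k[1,2])/k[1,1],np.ones(len(uv))]
    w=r@T[:3,:3].T;c=T[:3,3]
    if z is not None:return c+w*((z-c[2])/w[:,2])[:,None]
    return c+w*d[uv[:,1].astype(int),uv[:,0].astype(int)][:,None]
def handle(tag,near,hlen,rad=75):
    """dark handle near world xy from wrist camera"""
    T=wpose();p,d=eyes.snapshot("wrist");cv2.imwrite(f"pics/{tag}.png",p[:,:,::-1])
    uu,vv=np.meshgrid(np.arange(640),np.arange(400));uv=np.c_[uu.ravel(),vv.ravel()]
    W=wworld(T,uv,d=d).reshape(400,640,3);q=p.astype(int)
    m=(W[...,2]>8)&(W[...,2]<24)&(d>0)&(np.hypot(W[...,0]-near[0],W[...,1]-near[1])<rad)&(q.max(2)<110)&(q[...,0]-q[...,2]>8)
    n,l,st,_=cv2.connectedComponentsWithStats(m.astype(np.uint8));m=l==1+st[1:,4].argmax()
    X=W[m][:,:2];c=X.mean(0);e=np.linalg.svd(X-c,full_matrices=False)[2][0];e*=np.sign(e[0]);t=(X-c)@e;f=np.array([-e[1],e[0]]);w=(X-c)@f
    t0,t1=np.percentile(t,[.3,99.7]);w0,w1=np.percentile(w,[1,99])
    print(tag,"len",round(t1-t0,1),"width",round(w1-w0,1),"z",np.percentile(W[m][:,2],[10,50,90]).round(1),"mid(butt)",(c+e*(t0+hlen/2)+f*(w0+w1)/2).round(1),"mid",(c+e*(t0+t1)/2).round(1),"yaw",np.degrees(np.arctan2(e[1],e[0])).round(1))
E
python3 - <<'E'
from h import *
handle("wA",(501,-266),112)
plan((501,-266,3,-5.8,4))
E
```

```text
wA len 29.4 width 3.2 z [13.4 14.6 15.5] mid(butt) [ 580.3 -282.9] mid [ 539.2 -278.1] yaw -6.8
from [ 500.8 -266.7  150.4] [180.   -0.   -5.9] t 3.73 F [-0.3  0.6 -0.4] gap 60.1
-> (501, -266, 3, -5.8)
[np.float64(0.0), np.float64(-0.2), np.float64(36.9), 0, 0, np.float64(-0.0)]
[np.float64(0.0), np.float64(-0.2), np.float64(36.9), 0, 0, np.float64(-0.0)]
[np.float64(0.0), np.float64(-0.2), np.float64(36.9), 0, 0, np.float64(-0.0)]
[np.float64(0.0), np.float64(-0.2), np.float64(36.9), 0, 0, np.float64(-0.0)]
```

View pics/wA.png

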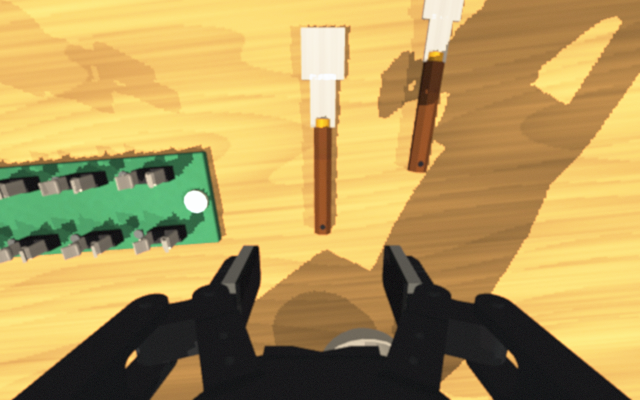

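The handle of the 200 runs from the butt at (323,233) to the ferrule at (321,122). My colour threshold was too dark for this view, so I'll work from these pixels.

```bash
sed -i 's/&(q.max(2)<110)&(q\[...,0\]-q\[...,2\]>8)/\&(q.max(2)<185)\&(q[...,2]<90)\&(q[...,0]-q[...,2]>8)/' h.py
python3 - <<'E'
from h import *
T=wpose();print(wworld(T,[(323,233),(321,119),(321,126)],z=14.).round(1))
handle("wA2",(501,-266),112)
E
```

```text
[[ 445.7 -262.7   14. ]
 [ 564.1 -272.9   14. ]
 [ 557.5 -272.2   14. ]]
wA2 len 110.5 width 17.2 z [12.6 15.9 17.4] mid(butt) [ 502.2 -268.3] mid [ 501.5 -268.2] yaw -5.6
```

Request:
apply_moves:
  rows:
    - [0.3, 0.2, 40, 0, 0, 0]
    - [0.3, 0.2, 40, 0, 0, 0]
    - [0.2, 0.2, 40, 0, 0, 0]
    - [0, 0, 20, 0, 0, 0]
    - [0, 0, 7.4, 0, 0, 0]

```text
time: 4.4
tool_pos: [501.3, -266.6, 2.0]
tcp_rot: [-180.0, 0.1, -5.9]
ft_force: [0.2, -0.1, 0.9]
finger_gap: 60.2
grip_force: 0.0
```

Request:
apply_moves:
  rows:
    - [0, 0, 0, 0, 0, 0]
    - [0, 0, 0, 0, 0, 0]
    - [0, 0, 0, 0, 0, 0]
    - [0, 0, 0, 0, 0, 0]
    - [0, 0, 0, 0, 0, 0]
  fingers: 0

```text
time: 5.03
tool_pos: [501.9, -266.9, 3.2]
tcp_rot: [180.0, -0.0, -5.9]
ft_force: [-1.5, 0.4, 0.5]
finger_gap: 0.2
grip_force: 0.0
```

Run:
```python
from h import *
plan((501,-266,100,-5.6,2),(500,110,100,-1.7,8))
```

```text
from [ 501.9 -266.9    3.2] [180.   -0.   -5.9] t 5.03 F [-1.5  0.4  0.5] gap 0.2
-> (501, -266, 100, -5.6)
[np.float64(-0.5), np.float64(-0.4), np.float64(-48.4), 0, 0, np.float64(-0.002)]
[np.float64(-0.5), np.float64(-0.4), np.float64(-48.4), 0, 0, np.float64(-0.002)]
-> (500, 110, 100, -1.7)
[np.float64(-4.7), np.float64(-46.8), np.float64(-0.0), 0, 0, np.float64(-0.009)]
[np.float64(-4.3), np.float64(-46.8), np.float64(-0.0), 0, 0, np.float64(-0.009)]
[np.float64(-3.9), np.float64(-46.8), np.float64(-0.0), 0, 0, np.float64(-0.009)]
[np.float64(-3.5), np.float64(-46.9), np.float64(-0.0), 0, 0, np.float64(-0.009)]
[np.float64(-3.1), np.float64(-46.9), np.float64(-0.0), 0, 0, np.float64(-0.009)]
[np.float64(-2.7), np.float64(-46.9), np.float64(-0.0), 0, 0, np.float64(-0.009)]
[np.float64(-2.3), np.float64(-46.9), np.float64(-0.0), 0, 0, np.float64(-0.009)]
[np.float64(-1.9), np.float64(-47.0), np.float64(-0.0), 0, 0, np.float64(-0.009)]
```

Run:
```python
from h import *
p,d=eyes.snapshot("wrist");cv2.imwrite("pics/a1.png",p[:,:,::-1])
p,d=eyes.snapshot("scene");cv2.imwrite("pics/s1.png",p[:,:,::-1])
```

```text
(no output)
```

View pics/a1.png

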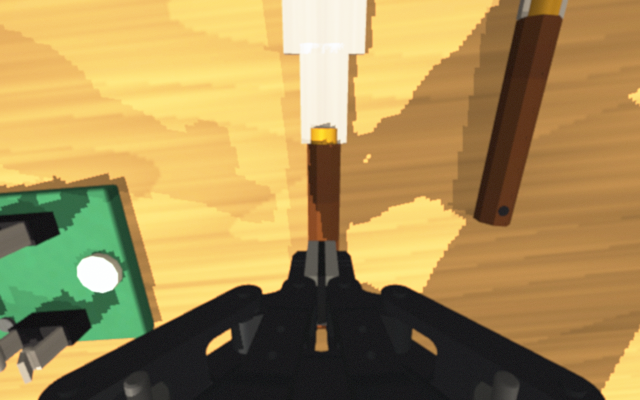

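The fingers have shut fully at about (322,245), apparently over the handle, which is still where it was. I'll check the heights with depth.

Run:
```python
from h import *
T=wpose();p,d=eyes.snapshot("wrist")
for uv in[(323,150),(323,180),(323,210),(323,230),(316,238),(330,238),(316,246),(330,246),(314,255),(331,262),(322,315),(320,340),(400,150),(260,150),(500,200)]:
    print(uv,wworld(T,uv,d=d)[0].round(1),p[uv[1],uv[0]])
s=sense();print(s["tool_pos"],s["finger_gap"],s["ft_force"])
```

```text
(323, 150) [ 553.6 -273.    16.5] [86 47 20]
(323, 180) [ 538.1 -271.4   17.3] [89 50 30]
(323, 210) [ 521.8 -269.8   18.1] [94 53 28]
(323, 230) [ 510.4 -268.6   18.4] [99 56 28]
(316, 238) [ 505.2 -264.2   16.4] [143  77  35]
(330, 238) [ 504.5 -272.    16.5] [93 52 25]
(316, 246) [ 514.1 -265.6   46.6] [90 88 80]
(330, 246) [ 513.4 -272.    46.5] [93 89 82]
(314, 255) [ 513.8 -264.9   55.1] [94 91 84]
(331, 262) [ 512.9 -272.    61.3] [93 89 82]
(322, 315) [ 495.5 -266.4   71.7] [29 30 29]
(320, 340) [ 4.225e+02 -2.577e+02 -4.000e-01] [174 129  73]
(400, 150) [ 547.  -316.7   -1.2] [185 136  75]
(260, 150) [ 555.2 -237.1   -0.8] [251 216 119]
(500, 200) [ 517.5 -364.8   17.6] [94 54 31]
[ 501.7590564  -266.83185313    2.87268317] -0.004523554732815767 [-0.1740343   0.63278238  0.60164523]
```

View pics/s1.png

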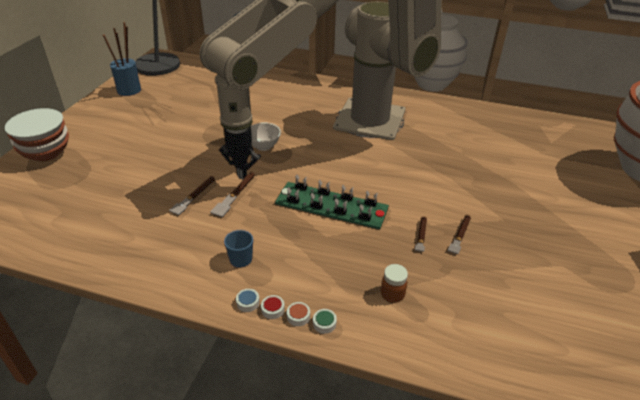

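Run:
```python
from h import *
p,d=eyes.snapshot("scene")
for v in range(150,186,2):
    print(v,[tuple(world("scene",d,(u,v))[0].round(0).astype(int).tolist()) for u in range(236,247,2)])
print(sense()["joint_pos"])
big=cv2.resize(p[110:230,180:300],None,fx=5,fy=5,interpolation=cv2.INTER_CUBIC);cv2.imwrite("pics/s1c.png",big[:,:,::-1])
```

```text
150 [(512, -272, 138), (514, -265, 140), (515, -258, 143), (515, -252, 144), (521, -243, 150), (518, -238, 149)]
152 [(516, -271, 134), (525, -260, 142), (524, -254, 143), (519, -250, 141), (519, -244, 142), (519, -238, 143)]
154 [(514, -272, 125), (521, -262, 132), (524, -255, 136), (518, -252, 132), (511, -249, 129), (517, -240, 135)]
156 [(513, -273, 118), (523, -262, 127), (521, -257, 127), (517, -253, 125), (512, -249, 123), (516, -241, 127)]
158 [(510, -276, 108), (521, -264, 118), (519, -258, 118), (521, -251, 121), (517, -247, 120), (511, -244, 117)]
160 [(515, -274, 105), (520, -265, 111), (520, -258, 112), (519, -253, 112), (506, -253, 104), (495, -253, 97)]
162 [(518, -273, 101), (520, -265, 104), (524, -257, 108), (523, -251, 109), (496, -259, 89), (498, -252, 91)]
164 [(517, -274, 92), (504, -274, 84), (512, -264, 91), (517, -255, 97), (504, -256, 88), (506, -248, 91)]
166 [(517, -275, 85), (510, -272, 81), (517, -262, 89), (517, -256, 90), (513, -252, 88), (517, -243, 93)]
168 [(509, -280, 71), (511, -272, 75), (519, -261, 83), (514, -258, 80), (507, -255, 76), (522, -2
[... 256 characters left out ...]
 53), (516, -265, 59), (511, -261, 56), (510, -256, 56), (500, -254, 50)]
176 [(462, -308, 1), (513, -274, 47), (514, -267, 49), (506, -265, 44), (509, -257, 48), (470, -270, 16)]
178 [(469, -305, -1), (468, -299, 0), (514, -268, 42), (511, -263, 41), (486, -269, 21), (480, -266, 17)]
180 [(478, -301, -1), (481, -292, 4), (475, -289, 0), (494, -272, 19), (488, -269, 14), (489, -262, 17)]
182 [(485, -298, -2), (489, -289, 3), (507, -273, 21), (502, -269, 18), (499, -264, 16), (491, -262, 11)]
184 [(498, -291, 1), (511, -278, 15), (517, -268, 22), (512, -264, 19), (506, -261, 15), (495, -260, 7)]
[-3.31701830e+01  1.30012550e+01  1.00485914e+02  9.18202244e-04
  6.65182357e+01  6.26848031e+01]
```

View pics/s1c.png

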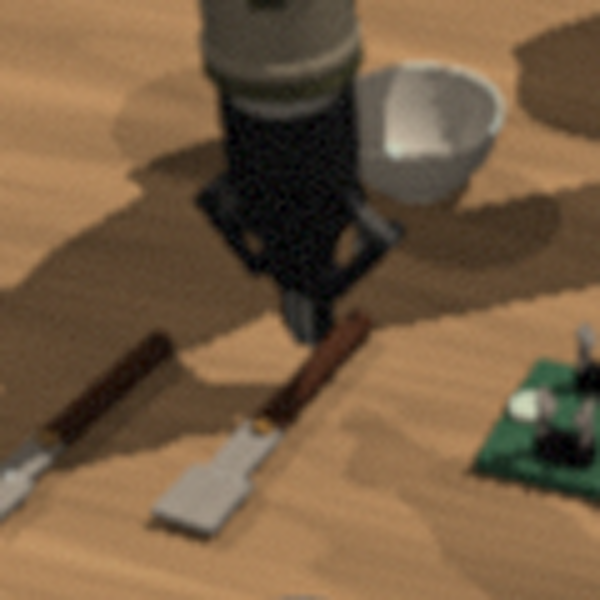

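Both cameras put the shut fingertips at z≈40 while the reported TCP is at 3. So the real tips end about 37 mm short of the reported TCP, and sideways they agree. I'll apply that offset: open, go down 30 while watching the force, then the last few mm.

Request:
apply_moves:
  rows:
    - [0, 0, 0, 0, 0, 0]
    - [0, 0.5, 0, 0, 0, 0]
    - [0, 0.5, 10, 0, 0, 0]
    - [0, 0, 12, 0, 0, 0]
    - [0, 0, 8, 0, 0, 0]
  fingers: 50

```text
time: 5.85
tool_pos: [500.9, -267.3, -28.7]
tcp_rot: [-179.9, 0.1, -5.9]
ft_force: [-0.6, 0.5, 0.6]
finger_gap: 50.1
grip_force: 0.0
```

Request:
apply_moves:
  rows:
    - [0, 0, 3, 0, 0, 0]
    - [0, 0, 2, 0, 0, 0]
    - [0, 0, 0, 0, 0, 0]
    - [0, 0, 0, 0, 0, 0]
    - [0, 0, 0, 0, 0, 0]

```text
time: 6.48
tool_pos: [501.9, -268.0, -31.8]
tcp_rot: [180.0, -0.0, -5.9]
ft_force: [0.3, 0.3, -0.3]
finger_gap: 50.0
grip_force: 0.0
```

Request:
apply_moves:
  rows:
    - [0, 0, 0, 0, 0, 0]
    - [0, 0, 0, 0, 0, 0]
    - [0, 0, 0, 0, 0, 0]
    - [0, 0, 0, 0, 0, 0]
    - [0, 0, 0, 0, 0, 0]
  fingers: 0

```text
time: 7.1
tool_pos: [502.0, -268.0, -31.8]
tcp_rot: [180.0, -0.0, -5.9]
ft_force: [-0.1, -0.8, 3.8]
finger_gap: 15.9
grip_force: 59.1
```

Run:
```python
from h import *
T=wpose();p,d=eyes.snapshot("wrist");cv2.imwrite("pics/a3.png",p[:,:,::-1])
for v in range(215,262,4): print(v,[wworld(T,(u,v),d=d)[0].round(0).tolist() for u in(295,303,322,340,348)])
```

```text
215 [[526.0, -258.0, -1.0], [530.0, -263.0, 13.0], [531.0, -271.0, 17.0], [529.0, -279.0, 13.0], [523.0, -283.0, -2.0]]
219 [[524.0, -257.0, -1.0], [528.0, -262.0, 11.0], [529.0, -271.0, 16.0], [527.0, -279.0, 13.0], [521.0, -283.0, -1.0]]
223 [[522.0, -257.0, -1.0], [526.0, -262.0, 12.0], [527.0, -271.0, 17.0], [525.0, -279.0, 13.0], [519.0, -283.0, -0.0]]
227 [[520.0, -257.0, -1.0], [525.0, -262.0, 13.0], [525.0, -271.0, 16.0], [523.0, -279.0, 12.0], [517.0, -283.0, -1.0]]
231 [[517.0, -256.0, -1.0], [522.0, -262.0, 11.0], [524.0, -271.0, 18.0], [521.0, -278.0, 13.0], [515.0, -283.0, -1.0]]
235 [[516.0, -256.0, -0.0], [520.0, -262.0, 12.0], [521.0, -270.0, 17.0], [519.0, -278.0, 12.0], [513.0, -283.0, -1.0]]
239 [[514.0, -256.0, 0.0], [518.0, -261.0, 12.0], [519.0, -270.0, 16.0], [517.0, -278.0, 13.0], [511.0, -282.0, -1.0]]
243 [[515.0, -257.0, 8.0], [516.0, -261.0, 12.0], [518.0, -270.0, 18.0], [515.0, -278.0, 13.0], [513.0, -282.0, 8.0]]
247 [[515.0, -257.0, 12.0], [514.0, -261.0, 11.0], [516.0, -270.0, 17.0], [513.0, -278.0, 12.0], [513.0, -281.0, 13.0]]
251 [[515.0, -257.0, 16.0], [515.0, -261.0, 17.0], [514.0, -269.0, 16.0], [513.0, -277.0, 16.0], [513.0, -281.0, 17.0]]
255 [[515.0, -258.0, 20.0], [514.0, -261.0, 19.0], [512.0, -269.0, 17.0], [512.0, -277.0, 18.0], [513.0, -281.0, 21.0]]
259 [[515.0, -258.0, 24.0], [512.0, -261.0, 19.0], [510.0, -269.0, 17.0], [510.0, -277.0, 19.0], [512.0, -280.0, 24.0]]
```

Request:
apply_moves:
  rows:
    - [0, 0, -10, 0, 0, 0]
    - [0, 0, -20, 0, 0, 0]
    - [0, 0, -25, 0, 0, 0]
    - [0, 0, -25, 0, 0, 0]
    - [0, 0, -10, 0, 0, 0]

```text
time: 7.78
tool_pos: [503.2, -268.7, 61.0]
tcp_rot: [179.9, -0.2, -5.9]
ft_force: [-0.1, -0.0, -0.7]
finger_gap: 16.1
grip_force: 58.7
```

Run:
```python
from h import *
T=wpose();p,d=eyes.snapshot("wrist");cv2.imwrite("pics/a4.png",p[:,:,::-1])
for v in range(120,262,15): print(v,[wworld(T,(u,v),d=d)[0].round(0).tolist() for u in(322,)])
plan((500,110,60,-1.7,10))
```

```text
120 [[571.0, -276.0, 102.0]]
135 [[565.0, -275.0, 108.0]]
150 [[559.0, -275.0, 108.0]]
165 [[553.0, -274.0, 110.0]]
180 [[547.0, -273.0, 110.0]]
195 [[540.0, -273.0, 110.0]]
210 [[534.0, -272.0, 111.0]]
225 [[528.0, -271.0, 111.0]]
240 [[520.0, -271.0, 110.0]]
255 [[513.0, -270.0, 110.0]]
from [ 503.3 -268.8   61.4] [179.9  -0.2  -5.9] t 7.83 F [ 0.  -0.7  0.3] gap 16.4
-> (500, 110, 60, -1.7)
[np.float64(-4.2), np.float64(-37.7), np.float64(0.1), 0, 0, np.float64(-0.007)]
[np.float64(-3.9), np.float64(-37.7), np.float64(0.1), 0, 0, np.float64(-0.007)]
[np.float64(-3.6), np.float64(-37.7), np.float64(0.1), 0, 0, np.float64(-0.007)]
[np.float64(-3.4), np.float64(-37.7), np.float64(0.1), 0, 0, np.float64(-0.007)]
[np.float64(-3.1), np.float64(-37.8), np.float64(0.1), 0, 0, np.float64(-0.007)]
[np.float64(-2.8), np.float64(-37.8), np.float64(0.1), 0, 0, np.float64(-0.007)]
[np.float64(-2.6), np.float64(-37.8), np.float64(0.1), 0, 0, np.float64(-0.007)]
[np.float64(-2.3), np.float64(-37.8), np.float64(0.1), 0, 0, np.float64(-0.007)]
[np.float64(-2.0), np.float64(-37.8), np.float64(0.1), 0, 0, np.float64(-0.007)]
[np.float64(-1.7), np.float64(-37.8), np.float64(0.1), 0, 0, np.float64(-0.007)]
```

View pics/a4.png

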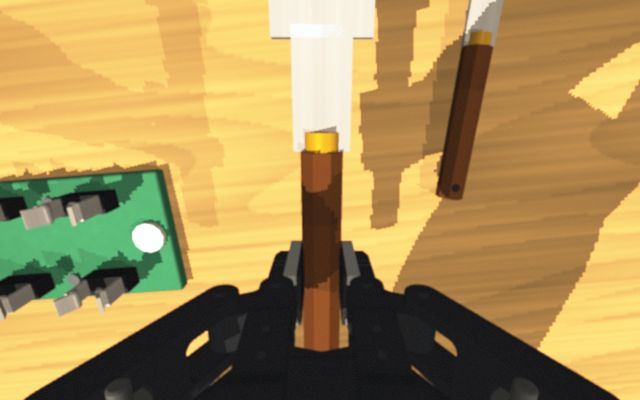

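The scraper is held level: its top is at z≈110, 50 mm above the TCP, so its underside is at TCP+32. Its axis is at column 322, on the tool centre line. Now to place 4, next to the red disc.

Request:
apply_moves:
  rows:
    - [-4.2, -37.7, 0, 0, 0, -0.007]
    - [-3.9, -37.7, 0, 0, 0, -0.007]
    - [-3.6, -37.7, 0, 0, 0, -0.007]
    - [-3.4, -37.7, 0, 0, 0, -0.007]
    - [-3.1, -37.8, 0, 0, 0, -0.007]

```text
time: 8.45
tool_pos: [499.5, -77.0, 57.2]
tcp_rot: [-180.0, 0.1, -3.8]
ft_force: [0.7, 1.4, -1.4]
finger_gap: 16.0
grip_force: 58.7
```

Request:
apply_moves:
  rows:
    - [-2.8, -37.8, 0, 0, 0, -0.007]
    - [-2.6, -37.8, 0, 0, 0, -0.007]
    - [-2.3, -37.8, 0, 0, 0, -0.007]
    - [-2, -37.8, 0, 0, 0, -0.007]
    - [-1.7, -37.8, 0, 0, 0, -0.007]

```text
time: 9.07
tool_pos: [498.1, 112.2, 57.3]
tcp_rot: [180.0, 0.1, -1.8]
ft_force: [0.6, -0.3, -1.2]
finger_gap: 16.2
grip_force: 58.7
```

Request:
apply_moves:
  rows:
    - [0, 0, 0, 0, 0, 0]
    - [0, 0, 0, 0, 0, 0]
    - [0, 0, 0, 0, 0, 0]
    - [0, 0, 0, 0, 0, 0]
    - [0, 0, 0, 0, 0, 0]

```text
time: 9.7
tool_pos: [499.0, 110.4, 57.9]
tcp_rot: [-180.0, -0.0, -1.9]
ft_force: [0.6, 0.3, -0.8]
finger_gap: 16.4
grip_force: 58.8
```

Run:
```python
from h import *
T=wpose();p,d=eyes.snapshot("wrist");cv2.imwrite("pics/a5.png",p[:,:,::-1])
q=p.astype(int);uu,vv=np.meshgrid(np.arange(640),np.arange(400));W=wworld(T,np.c_[uu.ravel(),vv.ravel()],d=d).reshape(400,640,3)
R=(W[...,0]>430)&(W[...,0]<570)&(W[...,1]>-170)&(W[...,1]<180)
g=(q[...,1]-q[...,0]>15)&(q[...,1]>q[...,2])&R&(abs(W[...,2]-12)<6)
print("plate",g.sum(),W[g].min(0).round(1),W[g].max(0).round(1))
# front (high-x) edge and yaw
cols=np.unique((W[g][:,1]//20));print([(int(c*20+10),W[g][W[g][:,1]//20==c][:,0].max().round(0)) for c in cols])
j=(W[...,2]>40)&(W[...,2]<58)&R
n,l,st,ce=cv2.connectedComponentsWithStats(j.astype(np.uint8))
for i in range(1,n):
    if st[i,4]>12: print(st[i,4],np.median(W[l==i],0).round(1),W[l==i][:,1].min().round(1),W[l==i][:,1].max().round(1))
red=(q[...,0]>120)&(q[...,1]<70)&R&(abs(W[...,2]-17)<5);print("red",red.sum(),W[red].mean(0) if red.any() else"")
plan((500,110.3,30,-1.7,5))
```

```text
plate 30380 [ 446.8 -135.5    8. ] [552.7 161.   18. ]
[(-130, np.float64(513.0)), (-110, np.float64(546.0)), (-90, np.float64(546.0)), (-70, np.float64(547.0)), (-50, np.float64(548.0)), (-30, np.float64(548.0)), (-10, np.float64(548.0)), (10, np.float64(549.0)), (30, np.float64(550.0)), (50, np.float64(550.0)), (70, np.float64(550.0)), (90, np.float64(551.0)), (130, np.float64(552.0)), (150, np.float64(553.0)), (170, np.float64(496.0))]
335 [533.1  53.3  49. ] 46.0 56.0
495 [532.2  28.6  49.3] 23.0 33.6
383 [531.1 -16.1  45.1] -24.2 -12.9
620 [530.1 -41.   48.8] -47.0 -35.7
143 [527.9 -85.8  42.3] -87.8 -83.6
155 [534.7 123.4  53. ] 121.6 125.7
129 [533.9  95.3  53.2] 93.4 96.6
299 [470.2  54.4  48.1] 47.8 57.6
415 [468.9  30.   49. ] 24.3 34.8
326 [467.8 -14.8  45.1] -22.0 -12.2
512 [466.8 -39.5  48.8] -45.3 -34.3
430 [465.9 -84.6  45.2] -91.0 -82.1
red 723 [503.40723997 144.87438941  15.95414117]
from [499.  110.6  57.9] [-180.    -0.    -1.9] t 9.75 F [-0.6  0.3  0.8] gap 16.1
-> (500, 110.3, 30, -1.7)
[np.float64(0.2), np.float64(0.0), np.float64(5.6), 0, 0, np.float64(-0.001)]
[np.float64(0.2), np.float64(0.0), np.float64(5.6), 0, 0, np.float64(-0.001)]
[np.float64(0.2), np.float64(0.0), np.float64(5.6), 0, 0, np.float64(-0.001)]
[np.float64(0.2), np.float64(0.0), np.float64(5.6), 0, 0, np.float64(-0.001)]
[np.float64(0.2), np.float64(0.0), np.float64(5.6), 0, 0, np.float64(-0.001)]
```

View pics/a5.png

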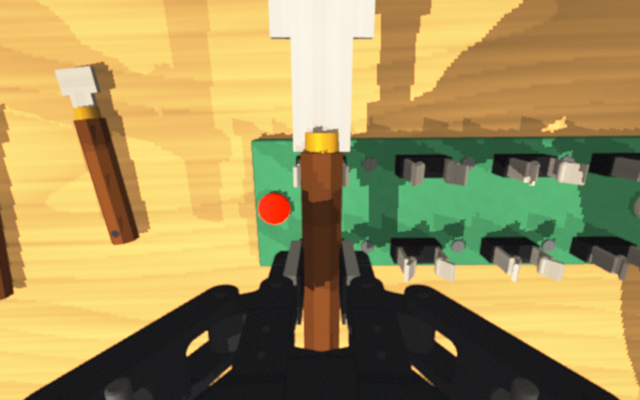

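The jaws of place 4 are centred at about y=110, and the rail's centre line there is at x≈502. The scraper's axis lines up, so I'll shift +3 in x and press down.

Request:
apply_moves:
  rows:
    - [1, 0, 8, 0, 0, -0.002]
    - [1, 0, 10, 0, 0, 0]
    - [1, 0, 10, 0, 0, 0]
    - [0, 0, 5, 0, 0, 0]
    - [0, 0, 4, 0, 0, 0]
  grip_force: 80

```text
time: 10.38
tool_pos: [501.6, 110.9, 20.4]
tcp_rot: [180.0, 0.0, -1.7]
ft_force: [-0.0, 0.2, -1.2]
finger_gap: 15.4
grip_force: 82.5
```

Request:
apply_moves:
  rows:
    - [0, 0, 4, 0, 0, 0]
    - [0, 0, 4, 0, 0, 0]
    - [0, 0, 4, 0, 0, 0]
    - [0, 0, 4, 0, 0, 0]
    - [0, 0, 0, 0, 0, 0]

```text
time: 11.0
tool_pos: [503.2, 110.7, 5.5]
tcp_rot: [180.0, -0.1, -1.7]
ft_force: [4.2, -1.2, 0.2]
finger_gap: 15.5
grip_force: 82.7
```

Request:
apply_moves:
  rows:
    - [0, 0, 3, 0, 0, 0]
    - [0, 0, 3, 0, 0, 0]
    - [0, 0, 3, 0, 0, 0]
    - [0, 0, 0, 0, 0, 0]
    - [0, 0, 0, 0, 0, 0]

```text
time: 11.62
tool_pos: [501.1, 110.8, -3.8]
tcp_rot: [180.0, 0.1, -1.7]
ft_force: [-6.3, -2.4, 11.8]
finger_gap: 15.5
grip_force: 84.3
```

Request:
apply_moves:
  rows:
    - [0, 0, 1, 0, 0, 0]
    - [0, 0, 1, 0, 0, 0]
    - [0, 0, 0, 0, 0, 0]
    - [0, 0, 0, 0, 0, 0]
    - [0, 0, 0, 0, 0, 0]

```text
time: 12.25
tool_pos: [501.1, 110.8, -3.9]
tcp_rot: [180.0, 0.1, -1.7]
ft_force: [-16.5, -4.5, 32.9]
finger_gap: 15.5
grip_force: 86.9
```

Run:
```python
from h import *
T=wpose();p,d=eyes.snapshot("wrist")
for v in range(90,290,15): print(v,[wworld(T,(u,v),d=d)[0].round(1).tolist() for u in(322,)])
plan()
```

```text
90 [[580.8, 108.1, 39.2]]
105 [[575.2, 108.3, 38.0]]
120 [[569.2, 108.5, 38.1]]
135 [[563.6, 108.6, 43.2]]
150 [[557.5, 108.8, 42.8]]
165 [[551.9, 109.0, 46.1]]
180 [[545.3, 109.2, 44.3]]
195 [[538.8, 109.4, 44.1]]
210 [[532.2, 109.6, 44.5]]
225 [[525.8, 109.8, 45.5]]
240 [[518.3, 110.0, 44.5]]
255 [[511.5, 110.2, 45.3]]
270 [[503.8, 110.4, 44.7]]
285 [[496.1, 110.6, 44.9]]
from [501.2 110.8  -3.9] [ 1.8e+02  1.0e-01 -1.7e+00] t 12.3 F [-16.9  -4.8  32.9] gap 15.9
```

Top at z≈45–46, level, and it bottoms out at 33 N: it's seated. Relax, open a little, go up, and move on to the shortest.

Request:
apply_moves:
  rows:
    - [0, 0, -2, 0, 0, 0]
    - [0, 0, 0, 0, 0, 0]
    - [0, 0, 0, 0, 0, 0]
    - [0, 0, 0, 0, 0, 0]
    - [0, 0, 0, 0, 0, 0]
  fingers: 32
  grip_force: 60

```text
time: 12.92
tool_pos: [501.7, 110.9, -4.3]
tcp_rot: [-180.0, 0.0, -1.7]
ft_force: [0.1, 0.2, 0.8]
finger_gap: 32.2
grip_force: 0.0
```

Request:
apply_moves:
  rows:
    - [0, 0, -15, 0, 0, 0]
    - [0, 0, -25, 0, 0, 0]
    - [0, 0, -30, 0, 0, 0]
    - [0, 0, -25, 0, 0, 0]
    - [0, 0, 0, 0, 0, 0]

```text
time: 13.55
tool_pos: [504.3, 111.2, 94.5]
tcp_rot: [-179.9, -0.3, -1.7]
ft_force: [-0.0, -0.5, -1.0]
finger_gap: 32.0
grip_force: 0.0
```

Run:
```python
from h import *
T=wpose();p,d=eyes.snapshot("wrist")
for v in range(90,230,20): print(v,[wworld(T,(u,v),d=d)[0].round(1).tolist() for u in(322,)])
plan((523.3,266.3,100,3.5,5))
```

```text
90 [[590.1, 108.2, 37.6]]
110 [[576.5, 108.6, 38.2]]
130 [[562.8, 109.0, 42.9]]
150 [[548.8, 109.4, 44.3]]
170 [[534.4, 109.8, 44.8]]
190 [[519.2, 110.3, 44.5]]
210 [[503.4, 110.8, 44.1]]
from [503.1 111.   92.6] [-180.    -0.2   -1.7] t 13.6 F [ 0.1  0.6 -0.7] gap 32.2
-> (523.3, 266.3, 100, 3.5)
[np.float64(3.1), np.float64(-31.2), np.float64(-1.5), 0, 0, np.float64(-0.018)]
[np.float64(3.7), np.float64(-31.1), np.float64(-1.5), 0, 0, np.float64(-0.018)]
[np.float64(4.2), np.float64(-31.0), np.float64(-1.5), 0, 0, np.float64(-0.018)]
[np.float64(4.8), np.float64(-30.9), np.float64(-1.5), 0, 0, np.float64(-0.018)]
[np.float64(5.4), np.float64(-30.9), np.float64(-1.5), 0, 0, np.float64(-0.018)]
```

Request:
apply_moves:
  rows:
    - [3.1, -31.2, -1.5, 0, 0, -0.018]
    - [3.7, -31.1, -1.5, 0, 0, -0.018]
    - [4.2, -31, -1.5, 0, 0, -0.018]
    - [4.8, -31, -1.5, 0, 0, -0.018]
    - [5.4, -31, -1.5, 0, 0, -0.018]
  fingers: 55

```text
time: 14.22
tool_pos: [521.3, 267.0, 96.9]
tcp_rot: [180.0, 0.1, 3.5]
ft_force: [0.7, 0.2, -0.5]
finger_gap: 54.9
grip_force: 0.0
```

Request:
apply_moves:
  rows:
    - [0, 0, 0, 0, 0, 0]
    - [0, 0, 0, 0, 0, 0]
    - [0, 0, 0, 0, 0, 0]
    - [0, 0, 0, 0, 0, 0]
    - [0, 0, 0, 0, 0, 0]

```text
time: 14.85
tool_pos: [522.2, 265.9, 98.4]
tcp_rot: [-180.0, -0.0, 3.4]
ft_force: [0.1, 0.2, 0.4]
finger_gap: 55.2
grip_force: 0.0
```

Run:
```python
from h import *
handle("wD",(523,266),92)
handle("wC",(480,370),97)
plan((523.3,266.3,-32,3.5,5))
```

```text
wD len 98.0 width 17.9 z [12.3 15.8 17.3] mid(butt) [525.5 267.3] mid [528.5 267.3] yaw 3.5
wC len 104.7 width 17.8 z [12.1 15.8 17.5] mid(butt) [481.9 371.8] mid [485.5 369.8] yaw -9.3
from [522.3 266.1  98.5] [-180.    -0.     3.4] t 14.95 F [ 0.6 -0.2  0.3] gap 54.9
-> (523.3, 266.3, -32, 3.5)
[np.float64(0.2), np.float64(-0.0), np.float64(26.1), 0, 0, np.float64(-0.0)]
[np.float64(0.2), np.float64(-0.0), np.float64(26.1), 0, 0, np.float64(-0.0)]
[np.float64(0.2), np.float64(-0.0), np.float64(26.1), 0, 0, np.float64(-0.0)]
[np.float64(0.2), np.float64(-0.0), np.float64(26.1), 0, 0, np.float64(-0.0)]
[np.float64(0.2), np.float64(-0.0), np.float64(26.1), 0, 0, np.float64(-0.0)]
```

Request:
apply_moves:
  rows:
    - [1, 0, 35, 0, 0, 0]
    - [1, -0.5, 35, 0, 0, 0]
    - [0.5, 0, 35, 0, 0, 0]
    - [0, 0, 18, 0, 0, 0]
    - [0, 0, 7.5, 0, 0, 0]

```text
time: 15.58
tool_pos: [524.1, 266.8, -33.0]
tcp_rot: [180.0, 0.1, 3.4]
ft_force: [0.6, -0.0, 0.0]
finger_gap: 54.6
grip_force: 0.0
```

Request:
apply_moves:
  rows:
    - [0, 0, 0, 0, 0, 0]
    - [0, 0, 0, 0, 0, 0]
    - [0, 0, 0, 0, 0, 0]
    - [0, 0, 0, 0, 0, 0]
    - [0, 0, 0, 0, 0, 0]
  fingers: 0

```text
time: 16.2
tool_pos: [526.1, 267.6, -30.3]
tcp_rot: [-179.9, -0.2, 3.4]
ft_force: [0.0, 0.4, 6.4]
finger_gap: 16.2
grip_force: 59.4
```

Request:
apply_moves:
  rows:
    - [0, 0, -8, 0, 0, 0]
    - [0, 0, -20, 0, 0, 0]
    - [0, 0, -25, 0, 0, 0]
    - [0, 0, -25, 0, 0, 0]
    - [0, 0, -12, 0, 0, 0]

```text
time: 16.82
tool_pos: [526.0, 267.6, 61.0]
tcp_rot: [-179.9, -0.2, 3.4]
ft_force: [-0.2, -0.2, -0.9]
finger_gap: 16.4
grip_force: 58.7
```

Run:
```python
from h import *
T=wpose();p,d=eyes.snapshot("wrist")
for v in range(120,270,25): print(v,[wworld(T,(u,v),d=d)[0].round(1).tolist() for u in(310,322,334)])
plan((495.5,-99.6,60,-1.7,10))
```

```text
120 [[593.4, 276.3, 100.0], [593.8, 271.2, 101.7], [594.1, 266.2, 100.9]]
145 [[583.0, 275.8, 100.6], [583.4, 270.6, 100.7], [583.7, 265.4, 100.8]]
170 [[573.0, 275.1, 105.1], [573.6, 270.0, 106.8], [573.2, 264.8, 103.0]]
195 [[562.6, 274.5, 107.6], [563.2, 269.4, 108.4], [562.9, 264.2, 106.4]]
220 [[551.4, 273.9, 107.8], [551.9, 268.7, 108.3], [551.4, 263.3, 106.0]]
245 [[538.9, 273.4, 106.4], [539.9, 268.0, 108.0], [539.6, 262.5, 106.6]]
from [526.5 267.8  61.9] [-179.9   -0.3    3.4] t 16.88 F [1.1 0.1 0.1] gap 16.0
-> (495.5, -99.6, 60, -1.7)
[np.float64(-5.3), np.float64(36.5), np.float64(0.2), 0, 0, np.float64(0.009)]
[np.float64(-5.0), np.float64(36.5), np.float64(0.2), 0, 0, np.float64(0.009)]
[np.float64(-4.6), np.float64(36.6), np.float64(0.2), 0, 0, np.float64(0.009)]
[np.float64(-4.3), np.float64(36.6), np.float64(0.2), 0, 0, np.float64(0.009)]
[np.float64(-4.0), np.float64(36.7), np.float64(0.2), 0, 0, np.float64(0.009)]
[np.float64(-3.7), np.float64(36.7), np.float64(0.2), 0, 0, np.float64(0.009)]
[np.float64(-3.3), np.float64(36.7), np.float64(0.2), 0, 0, np.float64(0.009)]
[np.float64(-3.0), np.float64(36.7), np.float64(0.2), 0, 0, np.float64(0.009)]
[np.float64(-2.7), np.float64(36.8), np.float64(0.2), 0, 0, np.float64(0.009)]
[np.float64(-2.3), np.float64(36.8), np.float64(0.2), 0, 0, np.float64(0.009)]
```

Request:
apply_moves:
  rows:
    - [-5.2, 36.5, 0, 0, 0, 0.009]
    - [-4.9, 36.5, 0, 0, 0, 0.009]
    - [-4.5, 36.6, 0, 0, 0, 0.009]
    - [-4.2, 36.6, 0, 0, 0, 0.009]
    - [-3.9, 36.7, 0, 0, 0, 0.009]

```text
time: 17.5
tool_pos: [508.9, 82.1, 57.4]
tcp_rot: [180.0, 0.0, 0.8]
ft_force: [-0.6, -1.4, -1.5]
finger_gap: 16.5
grip_force: 58.7
```

Request:
apply_moves:
  rows:
    - [-3.5, 36.7, 0, 0, 0, 0.009]
    - [-3.1, 36.7, 0, 0, 0, 0.009]
    - [-2.8, 36.7, 0, 0, 0, 0.009]
    - [-2.5, 36.8, 0, 0, 0, 0.009]
    - [-2.1, 36.8, 0, 0, 0, 0.009]

```text
time: 18.12
tool_pos: [494.3, -101.4, 57.4]
tcp_rot: [-180.0, 0.0, -1.7]
ft_force: [0.9, 0.2, -0.4]
finger_gap: 16.5
grip_force: 58.7
```

Request:
apply_moves:
  rows:
    - [0, 0, 0, 0, 0, 0]
    - [0, 0, 0, 0, 0, 0]
    - [0, 0, 0, 0, 0, 0]
    - [0, 0, 0, 0, 0, 0]
    - [0, 0, 0, 0, 0, 0]
  grip_force: 80

```text
time: 18.75
tool_pos: [495.1, -99.8, 57.9]
tcp_rot: [-180.0, -0.0, -1.7]
ft_force: [-0.7, -0.2, -1.0]
finger_gap: 15.6
grip_force: 82.8
```

```bash
cat >> h.py <<'E'
def jaws(tag,y):
    T=wpose();p,d=eyes.snapshot("wrist");cv2.imwrite(f"pics/{tag}.png",p[:,:,::-1])
    uu,vv=np.meshgrid(np.arange(640),np.arange(400));W=wworld(T,np.c_[uu.ravel(),vv.ravel()],d=d).reshape(400,640,3)
    j=(W[...,2]>40)&(W[...,2]<58)&(W[...,0]>430)&(W[...,0]<570)&(abs(W[...,1]-y)<60)
    n,l,st,ce=cv2.connectedComponentsWithStats(j.astype(np.uint8))
    for i in range(1,n):
        if st[i,4]>12: print("jaw",st[i,4],np.median(W[l==i],0).round(1),W[l==i][:,1].min().round(1),W[l==i][:,1].max().round(1))
    h=(W[...,2]>80)&(vv<235)&(vv>150)&(abs(uu-322)<60)
    for v in(155,190,225):
        r=W[v][h[v]];print("held",r[:,0].mean().round(1),"y",r[:,1].min().round(1),r[:,1].max().round(1),"topz",r[:,2].max().round(1))
E
python3 - <<'E'
from h import *
jaws("b1",-100)
plan()
E
```

```text
jaw 274 [530.6 -44.9  50.8] -47.1 -40.1
jaw 190 [530.9 -86.8  52.6] -90.7 -84.2
jaw 175 [ 529.6 -114.3   52.8] -116.7 -110.9
jaw 214 [468.  -43.3  51.3] -45.3 -40.1
held 548.3 y -108.8 -94.3 topz 99.3
held 534.1 y -109.6 -92.0 topz 105.7
held 519.3 y -109.5 -91.6 topz 232.4
from [495.1 -99.9  57.9] [-180.    -0.    -1.7] t 18.8 F [ 0.2 -0.1 -1.4] gap 15.3
```

Request:
apply_moves:
  rows:
    - [1, 0, 9, 0, 0, 0]
    - [1, 0, 10, 0, 0, 0]
    - [0.5, 0, 10, 0, 0, 0]
    - [0, 0, 5, 0, 0, 0]
    - [0, 0, 4, 0, 0, 0]

```text
time: 19.42
tool_pos: [497.3, -100.4, 19.4]
tcp_rot: [-180.0, 0.0, -1.7]
ft_force: [0.2, 0.4, -1.2]
finger_gap: 15.8
grip_force: 82.8
```

Request:
apply_moves:
  rows:
    - [0, 0, 4, 0, 0, 0]
    - [0, 0, 4, 0, 0, 0]
    - [0, 0, 4, 0, 0, 0]
    - [0, 0, 4, 0, 0, 0]
    - [0, 0, 0, 0, 0, 0]

```text
time: 20.05
tool_pos: [497.3, -100.2, 3.4]
tcp_rot: [-180.0, 0.0, -1.7]
ft_force: [1.5, 2.4, -2.3]
finger_gap: 15.4
grip_force: 82.6
```

Request:
apply_moves:
  rows:
    - [0, 0, 3, 0, 0, 0]
    - [0, 0, 2, 0, 0, 0]
    - [0, 0, 1, 0, 0, 0]
    - [0, 0, 0, 0, 0, 0]
    - [0, 0, 0, 0, 0, 0]

```text
time: 20.68
tool_pos: [496.5, -100.1, -2.2]
tcp_rot: [-180.0, 0.1, -1.7]
ft_force: [-6.2, 4.9, 6.0]
finger_gap: 14.9
grip_force: 83.5
```

Request:
apply_moves:
  rows:
    - [0, 0, 1, 0, 0, 0]
    - [0, 0, 0.5, 0, 0, 0]
    - [0, 0, 0, 0, 0, 0]
    - [0, 0, 0, 0, 0, 0]
    - [0, 0, 0, 0, 0, 0]

```text
time: 21.3
tool_pos: [496.6, -100.1, -2.3]
tcp_rot: [-180.0, 0.1, -1.7]
ft_force: [-13.5, 6.9, 20.8]
finger_gap: 15.4
grip_force: 85.5
```

Run:
```python
from h import *
T=wpose();p,d=eyes.snapshot("wrist")
for v in range(120,270,25): print(v,[wworld(T,(u,v),d=d)[0].round(1).tolist() for u in(322,)])
```

```text
120 [[564.6, -102.5, 38.6]]
145 [[554.2, -102.2, 37.6]]
170 [[544.6, -101.9, 44.1]]
195 [[533.8, -101.6, 44.4]]
220 [[522.8, -101.3, 45.1]]
245 [[510.9, -100.9, 45.1]]
```

Seated the same way. Release and go for the 150.

Request:
apply_moves:
  rows:
    - [0, 0, -1.5, 0, 0, 0]
    - [0, 0, 0, 0, 0, 0]
    - [0, 0, 0, 0, 0, 0]
    - [0, 0, 0, 0, 0, 0]
    - [0, 0, 0, 0, 0, 0]
  fingers: 32
  grip_force: 60

```text
time: 21.98
tool_pos: [497.5, -100.5, -2.2]
tcp_rot: [180.0, 0.0, -1.7]
ft_force: [0.4, -0.5, -0.2]
finger_gap: 32.1
grip_force: 0.0
```

Request:
apply_moves:
  rows:
    - [0, 0, -15, 0, 0, 0]
    - [0, 0, -25, 0, 0, 0]
    - [0, 0, -30, 0, 0, 0]
    - [0, 0, -25, 0, 0, 0]
    - [0, 0, -5, 0, 0, 0]

```text
time: 22.6
tool_pos: [499.4, -101.0, 101.0]
tcp_rot: [179.9, -0.3, -1.7]
ft_force: [-0.3, 0.6, -0.0]
finger_gap: 31.8
grip_force: 0.0
```

Run:
```python
from h import *
T=wpose();p,d=eyes.snapshot("wrist")
for v in range(110,230,20): print(v,[wworld(T,(u,v),d=d)[0].round(1).tolist() for u in(322,)])
plan((481.5,371,98,-9.5,10))
```

```text
110 [[571.6, -103.8, 38.1]]
130 [[557.3, -103.3, 38.3]]
150 [[542.9, -102.9, 42.7]]
170 [[528.5, -102.5, 46.1]]
190 [[512.9, -102.0, 45.7]]
210 [[496.5, -101.5, 44.6]]
from [ 498.8 -100.9  100.2] [179.9  -0.2  -1.7] t 22.65 F [-0.1 -0.7 -0.1] gap 32.0
-> (481.5, 371, 98, -9.5)
[np.float64(-3.2), np.float64(-47.1), np.float64(0.2), 0, 0, np.float64(0.014)]
[np.float64(-3.8), np.float64(-47.1), np.float64(0.2), 0, 0, np.float64(0.014)]
[np.float64(-4.4), np.float64(-47.0), np.float64(0.2), 0, 0, np.float64(0.014)]
[np.float64(-5.1), np.float64(-46.9), np.float64(0.2), 0, 0, np.float64(0.014)]
[np.float64(-5.7), np.float64(-46.9), np.float64(0.2), 0, 0, np.float64(0.014)]
[np.float64(-6.3), np.float64(-46.8), np.float64(0.2), 0, 0, np.float64(0.014)]
[np.float64(-7.0), np.float64(-46.7), np.float64(0.2), 0, 0, np.float64(0.014)]
[np.float64(-7.6), np.float64(-46.6), np.float64(0.2), 0, 0, np.float64(0.014)]
[np.float64(-8.2), np.float64(-46.5), np.float64(0.2), 0, 0, np.float64(0.014)]
[np.float64(-8.9), np.float64(-46.4), np.float64(0.2), 0, 0, np.float64(0.014)]
```

Request:
apply_moves:
  rows:
    - [-3.2, -47.1, 0, 0, 0, 0.014]
    - [-3.8, -47.1, 0, 0, 0, 0.014]
    - [-4.4, -47, 0, 0, 0, 0.014]
    - [-5.1, -47, 0, 0, 0, 0.014]
    - [-5.7, -47, 0, 0, 0, 0.014]

```text
time: 23.28
tool_pos: [487.9, 137.0, 96.7]
tcp_rot: [180.0, 0.1, -5.8]
ft_force: [0.7, -0.4, -0.4]
finger_gap: 32.2
grip_force: 0.0
```

Request:
apply_moves:
  rows:
    - [-6.3, -46.8, 0, 0, 0, 0.014]
    - [-7, -46.7, 0, 0, 0, 0.014]
    - [-7.6, -46.6, 0, 0, 0, 0.014]
    - [-8.2, -46.5, 0, 0, 0, 0.014]
    - [-8.9, -46.4, 0, 0, 0, 0.014]
  fingers: 55

```text
time: 23.9
tool_pos: [480.1, 372.8, 96.4]
tcp_rot: [179.9, 0.1, -9.8]
ft_force: [0.7, 0.1, 0.3]
finger_gap: 54.9
grip_force: 0.0
```

Request:
apply_moves:
  rows:
    - [0, 0, 0, 0, 0, 0]
    - [0, 0, 0, 0, 0, 0]
    - [0, 0, 0, 0, 0, 0]
    - [0, 0, 0, 0, 0, 0]
    - [0, 0, 0, 0, 0, 0]

```text
time: 24.52
tool_pos: [481.4, 371.1, 98.1]
tcp_rot: [-180.0, -0.0, -9.8]
ft_force: [0.1, 1.4, 0.6]
finger_gap: 54.9
grip_force: 0.0
```

Run:
```python
from h import *
handle("wC2",(481,371),97)
plan((481.5,371,-33,-9.5,5))
print(sense()["joint_pos"].round(0))
```

```text
wC2 len 104.6 width 17.1 z [12.6 15.9 17.4] mid(butt) [481.8 372.1] mid [485.5 371.3] yaw -9.5
from [481.4 371.3  98.1] [-180.    -0.    -9.8] t 24.57 F [1.1 0.3 0.1] gap 54.8
-> (481.5, 371, -33, -9.5)
[np.float64(0.0), np.float64(0.1), np.float64(26.2), 0, 0, np.float64(-0.001)]
[np.float64(0.0), np.float64(0.1), np.float64(26.2), 0, 0, np.float64(-0.001)]
[np.float64(0.0), np.float64(0.1), np.float64(26.2), 0, 0, np.float64(-0.001)]
[np.float64(0.0), np.float64(0.1), np.float64(26.2), 0, 0, np.float64(-0.001)]
[np.float64(0.0), np.float64(0.1), np.float64(26.2), 0, 0, np.float64(-0.001)]
[ 33.  12.  90.   0.  77. 133.]
```

Request:
apply_moves:
  rows:
    - [0, 0, 35, 0, 0, 0]
    - [0, -0.5, 35, 0, 0, -0.005]
    - [0, 0, 35, 0, 0, 0]
    - [0, 0, 18, 0, 0, 0]
    - [0, 0, 8, 0, 0, 0]

```text
time: 25.2
tool_pos: [480.8, 371.8, -33.9]
tcp_rot: [180.0, 0.0, -9.5]
ft_force: [-0.2, 0.9, 0.6]
finger_gap: 55.1
grip_force: 0.0
```

Request:
apply_moves:
  rows:
    - [0, 0, 0, 0, 0, 0]
    - [0, 0, 0, 0, 0, 0]
    - [0, 0, 0, 0, 0, 0]
    - [0, 0, 0, 0, 0, 0]
    - [0, 0, 0, 0, 0, 0]
  fingers: 0

```text
time: 25.82
tool_pos: [482.5, 373.1, -31.3]
tcp_rot: [-179.9, -0.1, -9.5]
ft_force: [-0.2, -0.3, 7.1]
finger_gap: 16.1
grip_force: 59.4
```

Request:
apply_moves:
  rows:
    - [0, 0, -8, 0, 0, 0]
    - [0, 0, -20, 0, 0, 0]
    - [0, 0, -25, 0, 0, 0]
    - [0, 0, -25, 0, 0, 0]
    - [0, 0, -13, 0, 0, 0]

```text
time: 26.45
tool_pos: [482.4, 373.0, 61.0]
tcp_rot: [-179.9, -0.1, -9.5]
ft_force: [1.2, -0.3, -0.8]
finger_gap: 16.2
grip_force: 58.7
```

Run:
```python
from h import *
plan((499,-30,60,-1.7,10))
```

```text
from [482.4 373.   61. ] [-1.799e+02 -1.000e-01 -9.500e+00] t 26.45 F [ 1.2 -0.3 -0.8] gap 16.2
-> (499, -30, 60, -1.7)
[np.float64(8.3), np.float64(39.5), np.float64(0.1), 0, 0, np.float64(-0.014)]
[np.float64(7.7), np.float64(39.6), np.float64(0.1), 0, 0, np.float64(-0.014)]
[np.float64(7.2), np.float64(39.7), np.float64(0.1), 0, 0, np.float64(-0.014)]
[np.float64(6.7), np.float64(39.8), np.float64(0.1), 0, 0, np.float64(-0.014)]
[np.float64(6.1), np.float64(39.9), np.float64(0.1), 0, 0, np.float64(-0.014)]
[np.float64(5.6), np.float64(39.9), np.float64(0.1), 0, 0, np.float64(-0.014)]
[np.float64(5.0), np.float64(40.0), np.float64(0.1), 0, 0, np.float64(-0.014)]
[np.float64(4.5), np.float64(40.1), np.float64(0.1), 0, 0, np.float64(-0.014)]
[np.float64(3.9), np.float64(40.1), np.float64(0.1), 0, 0, np.float64(-0.014)]
[np.float64(3.4), np.float64(40.2), np.float64(0.1), 0, 0, np.float64(-0.014)]
```

Request:
apply_moves:
  rows:
    - [8.3, 39.5, 0, 0, 0, -0.014]
    - [7.7, 39.6, 0, 0, 0, -0.014]
    - [7.2, 39.7, 0, 0, 0, -0.014]
    - [6.7, 39.8, 0, 0, 0, -0.014]
    - [6.1, 40, 0, 0, 0, -0.014]

```text
time: 27.08
tool_pos: [489.5, 169.2, 58.2]
tcp_rot: [180.0, -0.0, -5.4]
ft_force: [-0.0, -1.2, -0.1]
finger_gap: 16.2
grip_force: 58.7
```

Request:
apply_moves:
  rows:
    - [5.6, 40, 0, 0, 0, -0.014]
    - [5, 40, 0, 0, 0, -0.014]
    - [4.5, 40, 0, 0, 0, -0.014]
    - [4, 40, 0, 0, 0, -0.014]
    - [3.4, 40, 0, 0, 0, -0.012]

```text
time: 27.7
tool_pos: [498.6, -31.9, 58.3]
tcp_rot: [180.0, -0.0, -1.5]
ft_force: [-0.3, 1.0, -0.2]
finger_gap: 15.9
grip_force: 58.8
```

Request:
apply_moves:
  rows:
    - [0, 0, 0, 0, 0, 0]
    - [0, 0, 0, 0, 0, 0]
    - [0, 0, 0, 0, 0, 0]
    - [0, 0, 0, 0, 0, 0]
    - [0, 0, 0, 0, 0, 0]
  grip_force: 80

```text
time: 28.32
tool_pos: [498.7, -30.0, 57.9]
tcp_rot: [-180.0, 0.0, -1.5]
ft_force: [-0.0, 0.0, -0.9]
finger_gap: 15.5
grip_force: 82.7
```

Run:
```python
from h import *
jaws("c1",-30)
plan()
```

```text
jaw 276 [532.5  25.1  51.1] 22.7 30.0
jaw 158 [531.4 -16.5  53. ] -18.5 -14.3
jaw 130 [530.3 -44.9  53. ] -46.8 -43.6
jaw 243 [529.4 -86.   52. ] -90.0 -83.8
jaw 206 [470.1  26.7  51.3] 24.6 29.9
jaw 260 [467.1 -85.1  49.5] -90.0 -82.4
held 552.6 y -39.9 -23.6 topz 104.9
held 539.5 y -40.1 -22.1 topz 232.4
held 522.2 y -39.5 -21.9 topz 107.0
from [498.7 -30.1  57.9] [-180.     0.    -1.5] t 28.38 F [ 0.3 -0.2 -1.6] gap 15.3
```

Request:
apply_moves:
  rows:
    - [0.5, 0, 9, 0, 0, 0]
    - [0, 0, 10, 0, 0, 0.003]
    - [0, 0, 10, 0, 0, 0]
    - [0, 0, 5, 0, 0, 0]
    - [0, 0, 4, 0, 0, 0]

```text
time: 29.0
tool_pos: [499.0, -30.6, 19.4]
tcp_rot: [-180.0, 0.0, -1.7]
ft_force: [-0.8, -0.0, -0.9]
finger_gap: 15.7
grip_force: 82.7
```

Request:
apply_moves:
  rows:
    - [0, 0, 4, 0, 0, 0]
    - [0, 0, 4, 0, 0, 0]
    - [0, 0, 4, 0, 0, 0]
    - [0, 0, 4, 0, 0, 0]
    - [0, 0, 0, 0, 0, 0]

```text
time: 29.62
tool_pos: [499.7, -30.4, 3.9]
tcp_rot: [-180.0, -0.1, -1.7]
ft_force: [2.5, 2.7, -0.7]
finger_gap: 15.3
grip_force: 82.6
```

Request:
apply_moves:
  rows:
    - [0, 0, 3, 0, 0, 0]
    - [0, 0, 2, 0, 0, 0]
    - [0, 0, 1.5, 0, 0, 0]
    - [0, 0, 0, 0, 0, 0]
    - [0, 0, 0, 0, 0, 0]

```text
time: 30.25
tool_pos: [498.0, -30.3, -3.2]
tcp_rot: [-180.0, 0.1, -1.7]
ft_force: [-2.8, 4.7, -0.3]
finger_gap: 15.5
grip_force: 82.9
```

Request:
apply_moves:
  rows:
    - [0, 0, 1, 0, 0, 0]
    - [0, 0, 0.5, 0, 0, 0]
    - [0, 0, 0, 0, 0, 0]
    - [0, 0, 0, 0, 0, 0]
    - [0, 0, 0, 0, 0, 0]

```text
time: 30.88
tool_pos: [498.0, -30.3, -3.3]
tcp_rot: [-180.0, 0.2, -1.7]
ft_force: [-11.6, 5.2, 16.0]
finger_gap: 15.9
grip_force: 85.0
```

Run:
```python
from h import *
T=wpose();p,d=eyes.snapshot("wrist")
for v in range(120,270,25): print(v,[wworld(T,(u,v),d=d)[0].round(1).tolist() for u in(322,)])
```

```text
120 [[566.2, -32.7, 38.7]]
145 [[556.0, -32.4, 38.7]]
170 [[546.0, -32.1, 42.7]]
195 [[535.9, -31.8, 45.4]]
220 [[524.5, -31.4, 44.8]]
245 [[512.8, -31.1, 44.7]]
```

Seated. Release and go for the 175 at (553,-373).

Request:
apply_moves:
  rows:
    - [0, 0, -1.5, 0, 0, 0]
    - [0, 0, 0, 0, 0, 0]
    - [0, 0, 0, 0, 0, 0]
    - [0, 0, 0, 0, 0, 0]
    - [0, 0, 0, 0, 0, 0]
  fingers: 32
  grip_force: 60

```text
time: 31.55
tool_pos: [499.2, -30.7, -2.7]
tcp_rot: [180.0, 0.0, -1.7]
ft_force: [-0.5, 0.0, 0.7]
finger_gap: 32.1
grip_force: 0.0
```

Request:
apply_moves:
  rows:
    - [0, 0, -15, 0, 0, 0]
    - [0, 0, -25, 0, 0, 0]
    - [0, 0, -30, 0, 0, 0]
    - [0, 0, -25, 0, 0, 0]
    - [0, 0, -5, 0, 0, 0]

```text
time: 32.17
tool_pos: [501.2, -30.9, 100.5]
tcp_rot: [180.0, -0.3, -1.7]
ft_force: [0.0, 0.1, -0.4]
finger_gap: 32.0
grip_force: 0.0
```

Run:
```python
from h import *
plan((552.5,-373.5,98,-9.9,10))
```

```text
from [501.2 -30.9 100.5] [180.   -0.3  -1.7] t 32.17 F [ 0.   0.1 -0.4] gap 32.0
-> (552.5, -373.5, 98, -9.9)
[np.float64(6.2), np.float64(34.1), np.float64(0.2), 0, 0, np.float64(0.014)]
[np.float64(6.6), np.float64(34.0), np.float64(0.2), 0, 0, np.float64(0.014)]
[np.float64(7.1), np.float64(33.9), np.float64(0.2), 0, 0, np.float64(0.014)]
[np.float64(7.6), np.float64(33.8), np.float64(0.2), 0, 0, np.float64(0.014)]
[np.float64(8.1), np.float64(33.7), np.float64(0.2), 0, 0, np.float64(0.014)]
[np.float64(8.6), np.float64(33.6), np.float64(0.2), 0, 0, np.float64(0.014)]
[np.float64(9.1), np.float64(33.4), np.float64(0.2), 0, 0, np.float64(0.014)]
[np.float64(9.5), np.float64(33.3), np.float64(0.2), 0, 0, np.float64(0.014)]
[np.float64(10.0), np.float64(33.2), np.float64(0.2), 0, 0, np.float64(0.014)]
[np.float64(10.5), np.float64(33.0), np.float64(0.2), 0, 0, np.float64(0.014)]
```

Request:
apply_moves:
  rows:
    - [6.4, 34, 0, 0, 0, 0.014]
    - [6.8, 34, 0, 0, 0, 0.014]
    - [7.3, 34, 0, 0, 0, 0.014]
    - [7.8, 34, 0, 0, 0, 0.014]
    - [8.3, 34, 0, 0, 0, 0.014]

```text
time: 32.8
tool_pos: [525.4, -203.4, 96.6]
tcp_rot: [-180.0, 0.1, -5.8]
ft_force: [0.9, -0.4, 0.4]
finger_gap: 32.3
grip_force: 0.0
```

Request:
apply_moves:
  rows:
    - [8.8, 33.6, 0, 0, 0, 0.014]
    - [9.3, 33.4, 0, 0, 0, 0.014]
    - [9.6, 33.3, 0, 0, 0, 0.014]
    - [10, 33.2, 0, 0, 0, 0.014]
    - [10.5, 33, 0, 0, 0, 0.014]
  fingers: 55

```text
time: 33.42
tool_pos: [552.0, -374.6, 96.3]
tcp_rot: [-180.0, 0.1, -9.8]
ft_force: [0.2, -0.3, 0.3]
finger_gap: 55.0
grip_force: 0.0
```

Request:
apply_moves:
  rows:
    - [0, 0, 0, 0, 0, 0]
    - [0, 0, 0, 0, 0, 0]
    - [0, 0, 0, 0, 0, 0]
    - [0, 0, 0, 0, 0, 0]
    - [0, 0, 0, 0, 0, 0]

```text
time: 34.05
tool_pos: [552.6, -373.3, 97.6]
tcp_rot: [180.0, -0.0, -9.7]
ft_force: [0.5, 0.4, -0.2]
finger_gap: 55.3
grip_force: 0.0
```

Run:
```python
from h import *
handle("wB",(552.5,-373),104)
plan((552.5,-373,-33,-9.9,1))
```

```text
wB len 103.2 width 17.7 z [12.5 16.  17.4] mid(butt) [ 554.4 -375.2] mid [ 554.  -375.1] yaw -9.9
from [ 552.5 -373.4   97.6] [180.   -0.   -9.7] t 34.1 F [-0.3  0.9  0.3] gap 55.1
-> (552.5, -373, -33, -9.9)
[np.float64(-0.1), np.float64(-0.4), np.float64(130.6), 0, 0, np.float64(0.003)]
```

Request:
apply_moves:
  rows:
    - [1, 0.5, 35, 0, 0, 0.003]
    - [0.5, 0.5, 35, 0, 0, 0]
    - [0, 0, 35, 0, 0, 0]
    - [0, 0, 18, 0, 0, 0]
    - [0, 0, 7.5, 0, 0, 0]

```text
time: 34.72
tool_pos: [553.3, -374.6, -34.0]
tcp_rot: [-180.0, 0.1, -9.9]
ft_force: [0.8, -0.2, 0.2]
finger_gap: 54.8
grip_force: 0.0
```

Request:
apply_moves:
  rows:
    - [0, 0, 0, 0, 0, 0]
    - [0, 0, 0, 0, 0, 0]
    - [0, 0, 0, 0, 0, 0]
    - [0, 0, 0, 0, 0, 0]
    - [0, 0, 0, 0, 0, 0]
  fingers: 0

```text
time: 35.35
tool_pos: [555.0, -376.1, -31.1]
tcp_rot: [179.9, -0.2, -9.9]
ft_force: [-0.3, 1.1, 6.2]
finger_gap: 15.9
grip_force: 59.5
```

Request:
apply_moves:
  rows:
    - [0, 0, -8, 0, 0, 0]
    - [0, 0, -20, 0, 0, 0]
    - [0, 0, -25, 0, 0, 0]
    - [0, 0, -25, 0, 0, 0]
    - [0, 0, -13, 0, 0, 0]

```text
time: 35.98
tool_pos: [554.8, -375.9, 61.1]
tcp_rot: [179.9, -0.2, -9.9]
ft_force: [0.7, -0.3, -0.3]
finger_gap: 16.0
grip_force: 58.7
```

Run:
```python
from h import *
plan((500.8,40.3,60,-1.7,10))
```

```text
from [ 554.8 -375.9   61.1] [179.9  -0.2  -9.9] t 35.98 F [ 0.7 -0.3 -0.3] gap 16.0
-> (500.8, 40.3, 60, -1.7)
[np.float64(-12.5), np.float64(-40.1), np.float64(0.1), 0, 0, np.float64(-0.014)]
[np.float64(-11.9), np.float64(-40.2), np.float64(0.1), 0, 0, np.float64(-0.014)]
[np.float64(-11.3), np.float64(-40.4), np.float64(0.1), 0, 0, np.float64(-0.014)]
[np.float64(-10.8), np.float64(-40.6), np.float64(0.1), 0, 0, np.float64(-0.014)]
[np.float64(-10.2), np.float64(-40.7), np.float64(0.1), 0, 0, np.float64(-0.014)]
[np.float64(-9.6), np.float64(-40.9), np.float64(0.1), 0, 0, np.float64(-0.014)]
[np.float64(-9.0), np.float64(-41.0), np.float64(0.1), 0, 0, np.float64(-0.014)]
[np.float64(-8.4), np.float64(-41.1), np.float64(0.1), 0, 0, np.float64(-0.014)]
[np.float64(-7.8), np.float64(-41.2), np.float64(0.1), 0, 0, np.float64(-0.014)]
[np.float64(-7.2), np.float64(-41.3), np.float64(0.1), 0, 0, np.float64(-0.014)]
```

Request:
apply_moves:
  rows:
    - [-12.4, -40.1, 0, 0, 0, -0.014]
    - [-11.8, -40.2, 0, 0, 0, -0.014]
    - [-11.2, -40.4, 0, 0, 0, -0.014]
    - [-10.7, -40.6, 0, 0, 0, -0.014]
    - [-10.1, -40.7, 0, 0, 0, -0.014]

```text
time: 36.6
tool_pos: [526.9, -165.6, 58.1]
tcp_rot: [-180.0, -0.0, -5.9]
ft_force: [0.3, 0.4, -1.1]
finger_gap: 16.1
grip_force: 58.8
```

Request:
apply_moves:
  rows:
    - [-9.5, -40.8, 0, 0, 0, -0.014]
    - [-8.9, -41, 0, 0, 0, -0.014]
    - [-8.4, -41, 0, 0, 0, -0.014]
    - [-7.8, -41, 0, 0, 0, -0.014]
    - [-7.2, -41, 0, 0, 0, -0.015]

```text
time: 37.22
tool_pos: [500.6, 41.7, 58.3]
tcp_rot: [-180.0, -0.0, -1.8]
ft_force: [0.9, 0.2, -1.2]
finger_gap: 16.2
grip_force: 58.8
```

Request:
apply_moves:
  rows:
    - [0, 0, 0, 0, 0, 0]
    - [0, 0, 0, 0, 0, 0]
    - [0, 0, 0, 0, 0, 0]
    - [0, 0, 0, 0, 0, 0]
    - [0, 0, 0, 0, 0, 0]
  grip_force: 80

```text
time: 37.85
tool_pos: [501.1, 39.8, 57.9]
tcp_rot: [180.0, 0.0, -1.9]
ft_force: [0.9, 0.9, -0.9]
finger_gap: 15.5
grip_force: 82.7
```

Run:
```python
from h import *
jaws("d1",40)
plan()
```

```text
jaw 271 [534.3  95.1  50.7] 92.7 100.0
jaw 176 [533.1  53.3  52.9] 51.1 55.9
jaw 112 [532.   24.8  53.3] 23.4 26.6
jaw 245 [531.2 -16.   51.6] -20.0 -14.0
jaw 205 [471.8  96.8  50.6] 94.6 100.0
jaw 256 [468.8 -15.1  49.4] -20.0 -12.2
held 555.2 y 27.8 48.0 topz 232.4
held 540.3 y 29.9 47.4 topz 106.7
held 524.4 y 30.1 47.8 topz 106.7
from [501.1  39.9  57.8] [180.    0.   -1.9] t 37.9 F [ 0.3  0.3 -2.1] gap 15.1
```

Request:
apply_moves:
  rows:
    - [0, -0.4, 9, 0, 0, -0.002]
    - [0, 0, 10, 0, 0, 0]
    - [0, 0, 10, 0, 0, 0]
    - [0, 0, 5, 0, 0, 0]
    - [0, 0, 4, 0, 0, 0]

```text
time: 38.52
tool_pos: [500.9, 40.8, 19.4]
tcp_rot: [-180.0, 0.0, -1.7]
ft_force: [0.3, -0.0, -1.2]
finger_gap: 15.3
grip_force: 82.7
```

Request:
apply_moves:
  rows:
    - [0, 0, 4, 0, 0, 0]
    - [0, 0, 4, 0, 0, 0]
    - [0, 0, 4, 0, 0, 0]
    - [0, 0, 4, 0, 0, 0]
    - [0, 0, 0, 0, 0, 0]

```text
time: 39.15
tool_pos: [502.1, 40.6, 4.4]
tcp_rot: [180.0, -0.1, -1.7]
ft_force: [2.7, -2.3, -0.8]
finger_gap: 15.5
grip_force: 82.7
```

Request:
apply_moves:
  rows:
    - [0, 0, 3, 0, 0, 0]
    - [0, 0, 2, 0, 0, 0]
    - [0, 0, 1.5, 0, 0, 0]
    - [0, 0, 0, 0, 0, 0]
    - [0, 0, 0, 0, 0, 0]

```text
time: 39.78
tool_pos: [499.9, 40.7, -3.0]
tcp_rot: [180.0, 0.1, -1.7]
ft_force: [-3.7, -1.3, 4.3]
finger_gap: 15.2
grip_force: 83.3
```

Request:
apply_moves:
  rows:
    - [0, 0, 1, 0, 0, 0]
    - [0, 0, 0.5, 0, 0, 0]
    - [0, 0, 0, 0, 0, 0]
    - [0, 0, 0, 0, 0, 0]
    - [0, 0, 0, 0, 0, 0]

```text
time: 40.4
tool_pos: [500.0, 40.7, -3.1]
tcp_rot: [180.0, 0.1, -1.7]
ft_force: [-13.7, -1.8, 19.3]
finger_gap: 15.4
grip_force: 85.3
```

Run:
```python
from h import *
T=wpose();p,d=eyes.snapshot("wrist")
for v in range(120,270,25): print(v,[wworld(T,(u,v),d=d)[0].round(1).tolist() for u in(322,)])
```

```text
120 [[568.1, 38.4, 38.6]]
145 [[558.2, 38.7, 42.2]]
170 [[548.4, 39.0, 45.4]]
195 [[537.6, 39.3, 44.7]]
220 [[526.5, 39.6, 45.1]]
245 [[514.8, 40.0, 45.2]]
```

Seated. Release, go up, and back off toward the robot for a final look.

Request:
apply_moves:
  rows:
    - [0, 0, -1.5, 0, 0, 0]
    - [0, 0, 0, 0, 0, 0]
    - [0, 0, 0, 0, 0, 0]
    - [0, 0, 0, 0, 0, 0]
    - [0, 0, 0, 0, 0, 0]
  fingers: 32

```text
time: 41.08
tool_pos: [501.0, 40.8, -2.7]
tcp_rot: [-180.0, 0.0, -1.7]
ft_force: [-0.8, -0.1, -0.0]
finger_gap: 31.7
grip_force: 0.0
```

Request:
apply_moves:
  rows:
    - [0, 0, -15, 0, 0, 0]
    - [0, 0, -30, 0, 0, 0]
    - [0, 0, -40, 0, 0, 0]
    - [0, 0, -40, 0, 0, 0]
    - [0, 0, -30, 0, 0, 0]

```text
time: 41.7
tool_pos: [501.9, 40.8, 155.8]
tcp_rot: [-180.0, -0.2, -1.7]
ft_force: [0.6, -0.4, -0.2]
finger_gap: 32.1
grip_force: 0.0
```

Request:
apply_moves:
  rows:
    - [-15, 0, -20, 0, 0, 0]
    - [-20, 0, -10, 0, 0, 0]
    - [-20, 0, 0, 0, 0, 0]
    - [0, 0, 0, 0, 0, 0]
    - [0, 0, 0, 0, 0, 0]

```text
time: 42.32
tool_pos: [446.7, 42.4, 183.1]
tcp_rot: [-180.0, -0.1, -1.7]
ft_force: [-0.8, 0.1, 0.3]
finger_gap: 32.3
grip_force: 0.0
```

Run:
```python
from h import *
T=wpose();p,d=eyes.snapshot("wrist");cv2.imwrite("pics/end.png",p[:,:,::-1])
uu,vv=np.meshgrid(np.arange(640),np.arange(400));W=wworld(T,np.c_[uu.ravel(),vv.ravel()],d=d).reshape(400,640,3)
for y0 in(110.5,40.5,-29.7,-99.7):
    out=[]
    for x in(460,485,500,515,540):
        m=(abs(W[...,0]-x)<4)&(abs(W[...,1]-y0)<11)&(W[...,2]>33)&(W[...,2]<75)
        m&=~((abs(abs(x-500)-32)<9)&(W[...,2]>50)); out.append((x,np.percentile(W[m][:,2],85).round(1) if m.sum()>5 else None,np.median(W[m][:,1]).round(1) if m.sum()>5 else None))
    print(y0,out)
plan()
```

```text
110.5 [(460, np.float64(45.3), np.float64(110.4)), (485, np.float64(45.1), np.float64(109.5)), (500, np.float64(45.4), np.float64(109.2)), (515, np.float64(45.2), np.float64(108.0)), (540, np.float64(46.0), np.float64(109.3))]
40.5 [(460, np.float64(45.8), np.float64(41.2)), (485, np.float64(45.1), np.float64(40.6)), (500, np.float64(45.3), np.float64(41.0)), (515, np.float64(45.4), np.float64(39.8)), (540, np.float64(45.7), np.float64(39.9))]
-29.7 [(460, np.float64(45.9), np.float64(-29.2)), (485, np.float64(45.3), np.float64(-28.1)), (500, np.float64(45.1), np.float64(-28.8)), (515, np.float64(45.1), np.float64(-28.3)), (540, np.float64(45.1), np.float64(-30.2))]
-99.7 [(460, np.float64(46.6), np.float64(-100.4)), (485, np.float64(45.1), np.float64(-96.0)), (500, np.float64(45.0), np.float64(-96.7)), (515, np.float64(45.2), np.float64(-97.4)), (540, np.float64(44.7), np.float64(-98.1))]
from [446.6  42.4 182.8] [-180.    -0.    -1.7] t 42.38 F [0.3 0.5 0.3] gap 32.0
```

View pics/end.png

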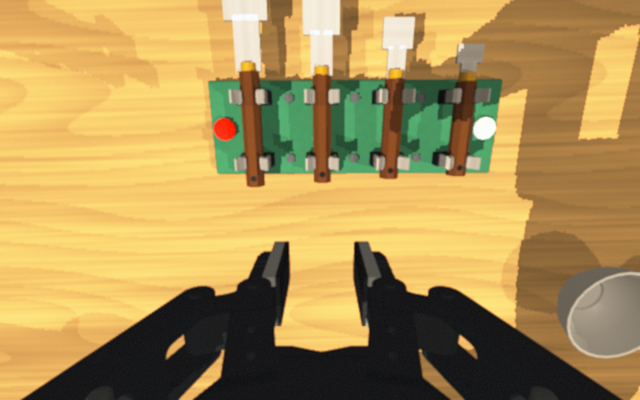

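The picture shows all four clicked in and straight, from the longest next to red (225,128) to the shortest next to white (484,128). Their tops are all at z≈45.

```bash
python3 -c "
from bench import job
print(job.hand_in())"
```

```text
the job is handed in; nothing more can be done
None
```

All four scrapers are clicked into the rail, longest next to the red disc to shortest next to the white, bowl, jar and cup untouched; handed in at 42 s of the 72 s allowed, though no verdict came back.

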